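# Make up the ratchet wrench for the autoclave's head nuts

## Task

Make up the ratchet wrench that lies drive-up in its rest: the short extension bar goes on the wrench's square drive and the largest of the three sockets goes on the extension's drive, each pushed fully home by hand pressure until the spring ball clicks into place. Leave the two other sockets on their posts, do not disturb the bottle or the flask, and let go so that the finished stack stands upright on the wrench.

Things in the scene. Friction and masses are not known exactly. Their poses are not given: they have to be found in the camera images.
- wrench: Ratchet wrench, 260 mm long with black grip, lying drive-up, clipped firmly in a grey rest (75 by 300 mm) screwed to the work surface. Origin on the work surface under the drive's axis; handle along +y, at most 47 mm high. Round head 38 mm across, flat top 42 mm up. Place and direction vary.
- wrench_drive (a point): Centre of the foot of the wrench's square drive, on the head's flat top, 42 mm above the work surface; z up. The drive is a steel square 12.6 mm wide, 14 mm long, its last 2.5 mm bevelled to 8 mm; its faces look along this point's x, -x, y, -y. A spring ball sits in the +x face, 7 mm above the foot.
- wrench_ball (a joint): Spring ball of the wrench's drive: about 0 m fully out (2 mm proud of the face), up to 0.0026 m pressed in. Pushing a part over it takes roughly 10 to 18 N downwards (a part merely set down stops about 9 mm short); it springs back to about 0 in the part's dimple when the part is home, and then takes about 14 N to pull off.
- ext_center (a point): Steel extension bar, 76 mm high, upright on a tray post at the start; point on its axis, 38 mm above its foot. Foot end 24 mm across, 20 mm high; shank 20 mm across from 24 to 62 mm (grasp here); above it a 14 mm square drive. Hole in foot: 13.6 mm square, 16 mm deep, walls facing x and y, a dimple (dark dot outside) in each. Home: 38 mm above wrench_drive. 0.2 kg.
- ext_shoulder (a point): Foot of the extension's own square drive, on top of its shank, 62 mm above the extension's foot; z up, x and y square to the drive's faces (and to the hole's walls). The drive is like the wrench's: 12.6 mm wide, 14 mm long, bevelled, ball in the +x face 7 mm up. A socket that is home rests on this shoulder.
- ext_ball (a joint): Spring ball of the extension's drive, as the wrench's: about 0 m fully out, up to 0.0026 m pressed in.
- socket_large_center (a point): Largest of three steel hex sockets: 34 mm across (drive end 30 mm), 44 mm high, 24 mm hexagon upwards; point on its axis, 22 mm above its foot. Hole in foot as the extension's: 13.6 mm square, 16 mm deep; x and y look square to its walls, towards the dark dots of the dimples 7 mm above the foot. Home on the extension: 22 mm above ext_shoulder. 0.18 kg.
- socket_medium_center (a point): Middle-sized socket, 26 mm across, 40 mm high; point on its axis, half-way up. Stays on its post.
- socket_small_center (a point): Smallest socket, 23 mm across, 38 mm high; point on its axis, half-way up. Stays on its post.
- tray: Black socket tray, 250 mm along its own y, 60 mm wide, 18 mm thick, fixed; origin at the centre of its underside. Plain square posts (11.8 mm wide, 13 mm high, no ball) at y = -93, -31, 31, 93 mm carry the sockets and the extension, in any order, feet 18 mm above the work surface, square to the tray within 2 degrees.
- bottle_center (a point): White plastic bottle with a blue cap, 60 mm across, 125 mm high, beyond the tray; point half-way up. Leave alone.
- flask_center (a point): Round glass flask, bulb 84 mm across, red stopper, about 157 mm high on its cork ring, beyond the work; point at the bulb's centre, about 56 mm above the work surface. Leave alone.
Things that resemble listed ones, but are neither listed nor needed, are in the scene too. Leave any blue look-alike of the part that bears socket_small_center alone.

How it is judged (in metres and radians):
At the end, for the whole second after the job is handed in: Extension home on the wrench, largest socket home on the extension: each within 2 mm of its seat, 4 mm of the axis, 4 degrees, both balls out (under 0.6 mm pressed); stack upright (4 to 6 degrees) and still; other sockets on their posts (10 mm); bottle (upright) and flask in place (20 mm) (z of ext_center in the frame of wrench_drive between 0.036 and 0.04 m and horizontal distance between ext_center and wrench_drive below 0.004 m and angle between the z axis of ext_center and the z axis of wrench_drive, either way round below 0.07 rad and value of joint each of wrench_ball, ext_ball below 0.0006 m and z of socket_large_center in the frame of ext_shoulder between 0.02 and 0.024 m and horizontal distance between socket_large_center and ext_shoulder below 0.004 m and angle between the z axis of socket_large_center and the z axis of ext_shoulder, either way round below 0.07 rad and angle between ext_center's own z axis and vertical below 0.07 rad and angle between socket_large_center's own z axis and vertical below 0.1 rad and linear speed of each of socket_large, ext below 0.02 m/s and distance of each of socket_medium_center, socket_small_center from where it was at the start of the episode below 0.01 m and angle between each of socket_medium_center, socket_small_center, bottle_center's own z axis and vertical below 0.2 rad and distance of each of bottle_center, flask_center from where it was at the start of the episode below 0.02 m); the robot touches nothing.
It fails at once if the middle-sized socket is pulled off its post (distance of socket_medium_center from where it was at the start of the episode above 0.02 m).
It fails at once if the smallest socket is pulled off its post (distance of socket_small_center from where it was at the start of the episode above 0.02 m).
It fails at once if the bottle is pushed away or tipped over (distance of bottle_center from where it was at the start of the episode above 0.03 m or angle between bottle_center's own z axis and vertical above 0.4 rad).
It fails at once if the flask is knocked off its ring (distance of flask_center from where it was at the start of the episode above 0.03 m).
It fails at once if the parts are hammered or rammed on with more than 90 N (contact force between ext and wrench above 90 N or contact force between socket_large and ext above 90 N).
It also fails if it takes over 54 s, if anything falls off the work surface, if the arm or the gripper's body presses on something with over 40 N, if the wrist force passes 120 N, or if a joint passes its speed limit or range.

## Robot

A 6-joint arm with a two-finger parallel gripper is mounted at the origin on the work surface. World frame = base frame: x ahead of the robot, y to its left, z up, the work surface at z = 0. Lengths are in m, angles in degrees, forces in N, time in s.
With the tool pointing down it reaches from about 0.275 to 0.875 m from the base axis. Payload 12.5 kg.
Tool frame: the origin (TCP) lies at the very end of the fingers, on their centre line; the grasp point (between the pads) lies 19 mm behind it (env.pinch_z is the distance from the TCP to the grasp point, in m); z points along the fingers, y is the direction in which the jaws open and shut (so a half turn about z gives the same grasp; the last joint's range is limited). The gripper opens to 85 mm and grips with 20 to 120 N. Pads are 22 mm wide; open, the fingers measure 114 mm over their backs; the gripper's body (76 mm by 85 mm) begins 54 mm behind the grasp point. The pads swing forward as they close: fully open they stand 13 mm farther back than shut.
Start: joints at [-68.102, 20.094, 94.641, -0, 65.266, -4.847], TCP at [0.248, -0.491, 0.231] pointing down, gripper open.
Joint ranges: [-157.81, 157.81], [-45, 120.19], [0.68, 151.7], [-89.99, 269.99], [4.06, 180], [-164.3, 164.3]. Speed limits (degrees/s): [127.2, 127.2, 159.86, 180, 180, 180].

## Interface

Orientations are given as [roll, pitch, yaw] about the fixed x, y, z axes, in that order (R = Rz(yaw) Ry(pitch) Rx(roll)).
In Python, from station import env gives the robot as it stands. The module is installed in compiled form; this text tells all that it offers.
- The arm moves only by the tool play_rows, never from a script. Its argument "motion" is a list of rows, each an object of numbers: "tx", "ty", "tz": the shift along the tool's x, y, z in m; "ax", "ay", "az": the turn, a rotation vector about the tool's x, y, z in degrees. A call has 1 to 20 rows; each row shifts and turns the commanded pose from where the row before left it, along the tool's axes as they then stand; what a row does not reach is not made up. A row lasts 1/12 s, in which the tool goes at most 41.7 mm and 7.16 degrees, less where a joint would pass 70% of its speed; a pose out of reach is approached as far as the arm can. A call with a gripper value outside its range is refused whole. "claw" is the finger opening in m, from 0 to 0.0854, set as the call begins (left out, the last holds). The fingers move at their own pace and stop on an object; the grip force is fixed at half the most. Time passes only in rows, so rows that do not move let the fingers close. It gives the time, the measured TCP pose, the force and the opening at its end, in the units of the state.
- env.observe(): the state, without advancing time (a new reading comes with each control period).
- env.get_image(name): name is "scene" or "top" or "wrist"; returns a dict with "pixels" (384x512x3 uint8, blue, green, red), "mtx" (3x3 intrinsics, pixels), "distortion" ([k1, k2, p1, p2, k3] as OpenCV has them; the pictures are not rectified), "position" and "orientation" of the camera in the world. Camera axes: x right, y down, z forward; pixel columns grow to the right and rows downward; lengths in m; the calibration is good to about 2 mm. A picture is of the moment at which its call begins. There is no depth.
- env.hand_in(): hands the job in, once; it reports no verdict.
The state is a dict: "time_s": time; "qpos": joint angles; "joint_velocities": joint speeds; "joint_efforts": joint torques, N m; "position": TCP position; "tool_rot": TCP orientation; "ft_force": force on the tool from outside, world axes, zero at the start; "moment": the same for the moment, N m; "finger_gap": finger opening in m.
Only numpy, scipy, OpenCV 4.12 (cv2) and the standard library are available. Lean on these libraries where they do the work, as an engineer would, in place of code of your own. Each camera call takes 0.05 s, during which the arm holds its last target.

## Working session

There is one attempt and no reset: what is moved stays moved. The work goes in short steps, Python scripts to look and compute and a tool call to move; the robot and the scene stay as the last step left them, time stands still between calls to the robot, and variables do not carry over. Pictures are saved under pics/ and viewed, and the job is handed in when it is done.

Besides the shell and the picture viewer there is one more tool, called after "Emit:" by a JSON object that holds its "op" and its "data", one argument or row to a line. play_rows: Moves the arm, as the interface text tells. Its arguments: {"type":"object","properties":{"motion":{"type":"array","items":{"type":"object","properties":{"tx":{"type":"number"},"ty":{"type":"number"},"tz":{"type":"number"},"ax":{"type":"number"},"ay":{"type":"number"},"az":{"type":"number"}}}},"claw":{"type":"number"}},"required":["motion"]}

```bash
mkdir -p pics
cat > h.py <<'E'
import numpy as np, cv2
from station import env
from scipy.spatial.transform import Rotation as R
def grab(n,f):
    im=env.get_image(n); cv2.imwrite('pics/'+f,im['pixels']); np.savez('pics/'+f[:-4]+'.npz',**{k:np.array(v) for k,v in im.items()}); return im
def rot(o):
    o=np.array(o,float)
    return o if o.shape==(3,3) else R.from_euler('xyz',o,degrees=True).as_matrix()
def ray(im,uv):
    p=cv2.undistortPoints(np.array([[uv]],float),np.array(im['mtx']),np.array(im['distortion']))[0,0]
    d=rot(im['orientation'])@np.array([p[0],p[1],1]); return np.array(im['position']),d
def onz(im,uv,z):
    c,d=ray(im,uv); return c+d*(z-c[2])/d[2]
def proj(im,X):
    Rm=rot(im['orientation']); X=np.atleast_2d(X).astype(float)
    rv=cv2.Rodrigues(Rm.T)[0]; t=-Rm.T@np.array(im['position'])
    return cv2.projectPoints(X,rv,t,np.array(im['mtx']),np.array(im['distortion']))[0][:,0]
def load(f): return dict(np.load('pics/'+f))
E
python3 - <<'E'
from h import *
for n in ['scene','top','wrist']:
    im=grab(n,n+'0.png'); print(n,im['position'],im['orientation'],im['mtx'][0],im['distortion'])
print(env.observe(),env.pinch_z)
E
```

```text
scene [0.86791374 0.40298987 0.53374784] [-129.08642162    0.19190207  146.89565196] [369.7530031    0.         251.00115485] [-0.03029959  0.          0.          0.          0.        ]
top [ 0.43327616 -0.07495041  1.10643057] [-172.47688157    0.80155816  -89.07146942] [472.4536274    0.         251.31229054] [-0.03596733  0.          0.          0.          0.        ]
wrist [ 0.318533   -0.45628171  0.37297833] [ 1.62146861e+02  1.30755085e-01 -6.32787687e+01] [328.70885049   0.         254.75741132] [-0.02141382  0.          0.          0.          0.        ]
{'time_s': 0.15, 'qpos': array([-6.81014072e+01,  2.01163058e+01,  9.46666708e+01,  5.25630627e-04,
        6.52648793e+01, -4.84675649e+00]), 'joint_velocities': array([-0.0022245 , -0.06945233, -0.10983977,  0.01795516, -0.0553088 ,
       -0.07486579]), 'joint_efforts': array([ 8.41267174e-04, -5.06251001e+01, -2.91500938e+01, -6.41444240e-05,
        3.40710809e-03, -5.34962027e-06]), 'position': array([ 0.24745453, -0.49092366,  0.2309034 ]), 'tool_rot': array([-1.79952356e+02, -4.51891026e-03,  2.67451273e+01]), 'ft_force': array([-0.65316192,  0.35036374, -0.16119274]), 'moment': array([ 0.0731964 ,  0.01482906, -0.02854104]), 'finger_gap': 0.08539392412033445} 0.0187
```

View pics/scene0.png

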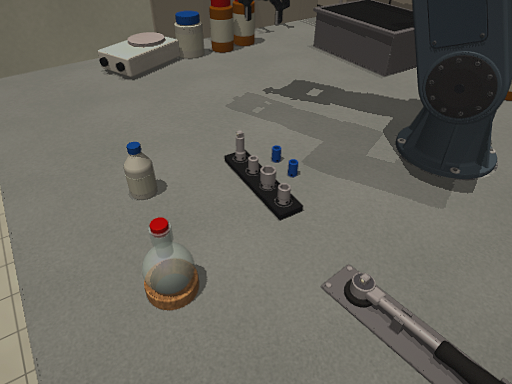

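View pics/top0.png

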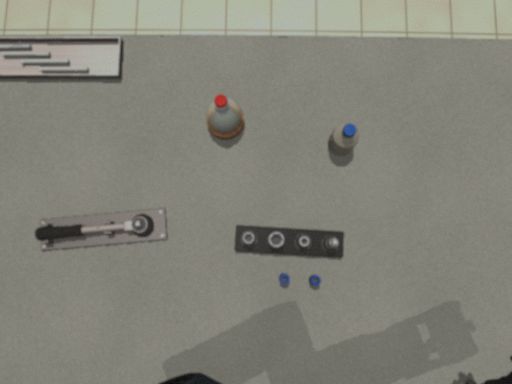

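View pics/wrist0.png

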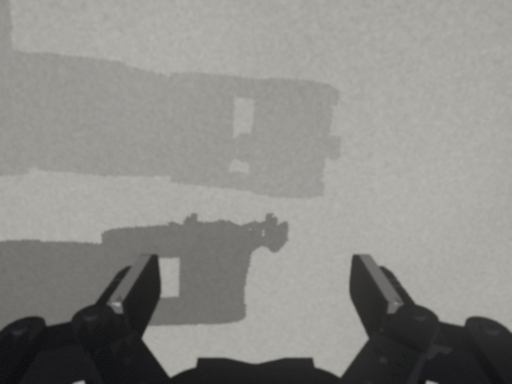

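Run:
```python
from h import *
t=load('top0.png')
for n,uv,z in [('ext',(334,242),.108),('lg',(276.5,240),.062),('sm1',(248.5,238),.056),('med?',(304.5,241.5),.056),('drive',(140,225),.056),('bottle',(349,130),.125),('flask',(221,101),.157),('bl1',(284.5,280),.03),('bl2',(315,281),.03),
 ('t1',(236,226),.018),('t2',(343,233),.018),('t3',(343,258),.018),('t4',(236,252),.018),('r1',(165,208),.005),('r2',(167,241),.005),('r3',(40,250),.005)]:
    print(n,onz(t,uv,z).round(4))
a=t['pixels']
c1=cv2.resize(a[215:270,225:355],None,fx=6,fy=6,interpolation=cv2.INTER_CUBIC)
c2=cv2.resize(a[200:260,30:175],None,fx=5,fy=5,interpolation=cv2.INTER_CUBIC)
cv2.imwrite('pics/c1.png',c1);cv2.imwrite('pics/c2.png',c2)
```

```text
Traceback (most recent call last):
  File "h.py", line 18, in load
    def load(f): return dict(np.load('pics/'+f))
                             ~~~~~~~^^^^^^^^^^^
ValueError: This file contains pickled (object) data. If you trust the file you can load it unsafely using the `allow_pickle=` keyword argument or `pickle.load()`.
```

```bash
sed -i "s#np.load('pics/'+f)#np.load('pics/'+f.replace('.png','.npz'))#" h.py
python3 - <<'E'
from h import *
t=load('top0.png')
for n,uv,z in [('ext',(334,242),.108),('lg',(276.5,240),.062),('sm1',(248.5,238),.056),('med?',(304.5,241.5),.056),('drive',(140,225),.056),('bottle',(349,130),.125),('flask',(221,101),.157),('bl1',(284.5,280),.03),('bl2',(315,281),.03),
 ('t1',(236,226),.018),('t2',(343,233),.018),('t3',(343,258),.018),('t4',(236,252),.018),('r1',(165,208),.005),('r2',(167,241),.005),('r3',(40,250),.005)]:
    print(n,onz(t,uv,z).round(4))
a=t['pixels']
c1=cv2.resize(a[215:270,225:355],None,fx=6,fy=6,interpolation=cv2.INTER_CUBIC)
c2=cv2.resize(a[200:260,30:175],None,fx=5,fy=5,interpolation=cv2.INTER_CUBIC)
cv2.imwrite('pics/c1.png',c1);cv2.imwrite('pics/c2.png',c2)
E
```

```text
ext [ 0.4806 -0.2344  0.108 ]
lg [ 0.4853 -0.1151  0.062 ]
sm1 [ 0.489  -0.0531  0.056 ]
med? [ 0.4832 -0.1773  0.056 ]
drive [0.5142 0.1905 0.056 ]
bottle [ 0.7189 -0.2654  0.125 ]
flask [0.7687 0.0072 0.157 ]
bl1 [ 0.3973 -0.1351  0.03  ]
bl2 [ 0.3961 -0.2037  0.03  ]
t1 [ 0.5183 -0.023   0.018 ]
t2 [ 0.5058 -0.2695  0.018 ]
t3 [ 0.4486 -0.2691  0.018 ]
t4 [ 0.4585 -0.0242  0.018 ]
r1 [0.5592 0.1459 0.005 ]
r2 [0.4817 0.1382 0.005 ]
r3 [0.4553 0.4381 0.005 ]
```

View pics/c1.png

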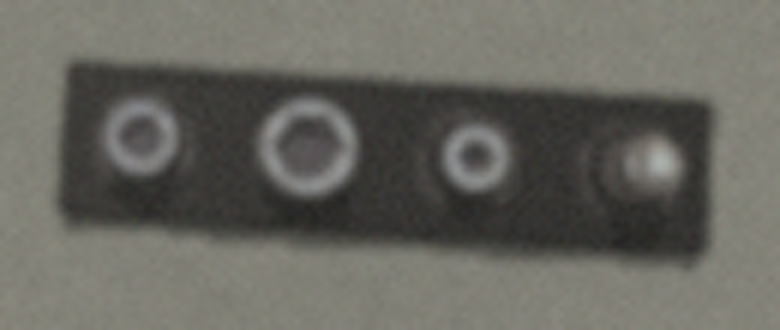

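View pics/c2.png

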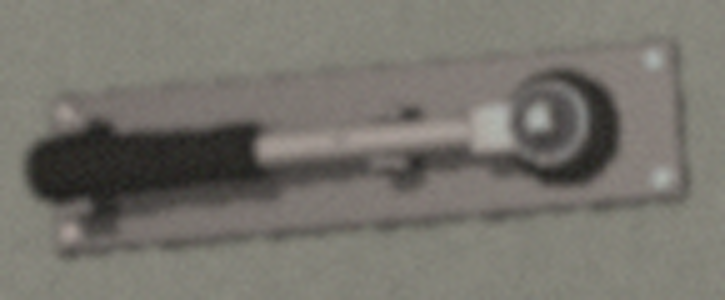

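Emit:
{"op": "play_rows", "data": {
  "motion": [
    {"az":-6.33},
    {"az":-6.33},
    {"az":-6.33},
    {"az":-6.33},
    {"az":-6.33},
    {"az":-6.33},
    {"az":-6.33},
    {"az":-6.33},
    {"az":-6.33},
    {"az":-6.33}
  ]
}}

```text
schema error: expected keys tx, ty, tz, ax, ay, az
```

Emit:
{"op": "play_rows", "data": {
  "motion": [
    {"tx":0.0257,"ty":0.02355,"tz":0.002},
    {"tx":0.0257,"ty":0.02355,"tz":0.002},
    {"tx":0.0257,"ty":0.02355,"tz":0.002},
    {"tx":0.0257,"ty":0.02355,"tz":0.002},
    {"tx":0.0257,"ty":0.02355,"tz":0.002},
    {"tx":0.0257,"ty":0.02355,"tz":0.002},
    {"tx":0.0257,"ty":0.02355,"tz":0.002},
    {"tx":0.0257,"ty":0.02355,"tz":0.002},
    {"tx":0.0257,"ty":0.02355,"tz":0.002},
    {"tx":0.0257,"ty":0.02355,"tz":0.002},
    {},
    {}
  ]
}}

```text
schema error: expected keys tx, ty, tz, ax, ay, az
```

Run:
```python
from h import *
im=grab('wrist','w1.png');o=env.observe();print(o['position'],o['tool_rot'],im['position'],im['orientation'],o['ft_force'])
for n,X in [('ext',(.4806,-.2344,.108)),('ext94',(.4806,-.2344,.094)),('lg',(.4853,-.1151,.062)),('med',(.4832,-.1773,.058))]: print(n,proj(im,X))
```

```text
[ 0.24746266 -0.49098502  0.23097886] [-1.79963590e+02 -1.50863453e-03  2.67446360e+01] [ 0.31854208 -0.4563046   0.37305213] [ 1.62146048e+02  1.21240427e-01 -6.32787877e+01] [ 0.84627021  0.77762436 -0.25595232]
ext [[  41.69512389 -342.94107887]]
ext94 [[  54.71185981 -317.1768526 ]]
lg [[ -76.76111364 -361.22994506]]
med [[   9.0176135  -308.08234767]]
```

View pics/w1.png

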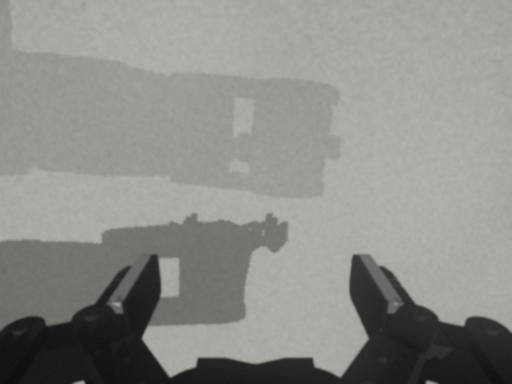

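Emit:
{"op": "play_rows", "data": {
  "motion": [
    {"tx":0,"ty":0,"tz":0,"ax":0,"ay":0,"az":-6.33},
    {"tx":0,"ty":0,"tz":0,"ax":0,"ay":0,"az":-6.33},
    {"tx":0,"ty":0,"tz":0,"ax":0,"ay":0,"az":-6.33},
    {"tx":0,"ty":0,"tz":0,"ax":0,"ay":0,"az":-6.33},
    {"tx":0,"ty":0,"tz":0,"ax":0,"ay":0,"az":-6.33},
    {"tx":0,"ty":0,"tz":0,"ax":0,"ay":0,"az":-6.33},
    {"tx":0,"ty":0,"tz":0,"ax":0,"ay":0,"az":-6.33},
    {"tx":0,"ty":0,"tz":0,"ax":0,"ay":0,"az":-6.33},
    {"tx":0,"ty":0,"tz":0,"ax":0,"ay":0,"az":-6.33},
    {"tx":0,"ty":0,"tz":0,"ax":0,"ay":0,"az":-6.33}
  ]
}}

```text
time_s: 1.03
position: [0.2475, -0.4911, 0.2311]
tool_rot: [-180.0, -0.0, 90.4]
ft_force: [-0.7, 0.7, -0.1]
finger_gap: 0.0853
```

Emit:
{"op": "play_rows", "data": {
  "motion": [
    {"tx":0.0257,"ty":0.0235,"tz":0.002,"ax":0,"ay":0,"az":0},
    {"tx":0.0257,"ty":0.0235,"tz":0.002,"ax":0,"ay":0,"az":0},
    {"tx":0.0257,"ty":0.0235,"tz":0.002,"ax":0,"ay":0,"az":0},
    {"tx":0.0257,"ty":0.0235,"tz":0.002,"ax":0,"ay":0,"az":0},
    {"tx":0.0257,"ty":0.0235,"tz":0.002,"ax":0,"ay":0,"az":0},
    {"tx":0.0257,"ty":0.0235,"tz":0.002,"ax":0,"ay":0,"az":0},
    {"tx":0.0257,"ty":0.0235,"tz":0.002,"ax":0,"ay":0,"az":0},
    {"tx":0.0257,"ty":0.0235,"tz":0.002,"ax":0,"ay":0,"az":0},
    {"tx":0.0257,"ty":0.0235,"tz":0.002,"ax":0,"ay":0,"az":0},
    {"tx":0.0257,"ty":0.0235,"tz":0.002,"ax":0,"ay":0,"az":0},
    {"tx":0,"ty":0,"tz":0,"ax":0,"ay":0,"az":0},
    {"tx":0,"ty":0,"tz":0,"ax":0,"ay":0,"az":0},
    {"tx":0,"ty":0,"tz":0,"ax":0,"ay":0,"az":0}
  ]
}}

```text
time_s: 2.12
position: [0.4821, -0.2341, 0.2111]
tool_rot: [-180.0, -0.0, 90.1]
ft_force: [-0.3, 0.2, 0.1]
finger_gap: 0.0852
```

Run:
```python
from h import *
im=grab('wrist','w2.png');o=env.observe();print(o['time_s'],o['position'],o['tool_rot'],im['position'],im['orientation'],o['ft_force'])
```

```text
2.1667 [ 0.48185699 -0.23446222  0.21123594] [-1.79982067e+02  1.83516132e-03  9.00177545e+01] [ 0.48272812 -0.15599935  0.35329872] [1.62182390e+02 1.80023816e-02 4.82327374e-02] [-0.36846089  0.20332954 -0.13325782]
```

View pics/w2.png

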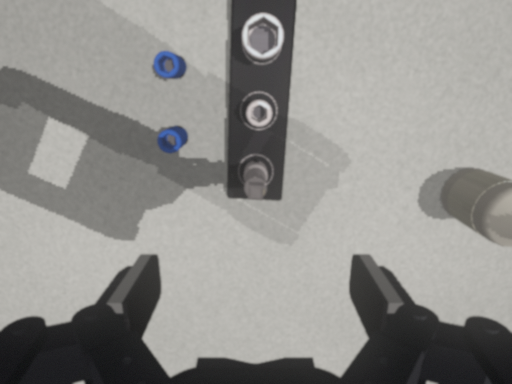

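Run:
```python
from h import *
im=load('w2.png');a=im['pixels']
c=cv2.resize(a[145:205,222:292],None,fx=8,fy=8,interpolation=cv2.INTER_CUBIC)
d=cv2.resize(a[0:75,222:302],None,fx=8,fy=8,interpolation=cv2.INTER_CUBIC)
cv2.imwrite('pics/c3.png',c);cv2.imwrite('pics/c4.png',d)
```

```text
(no output)
```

View pics/c3.png

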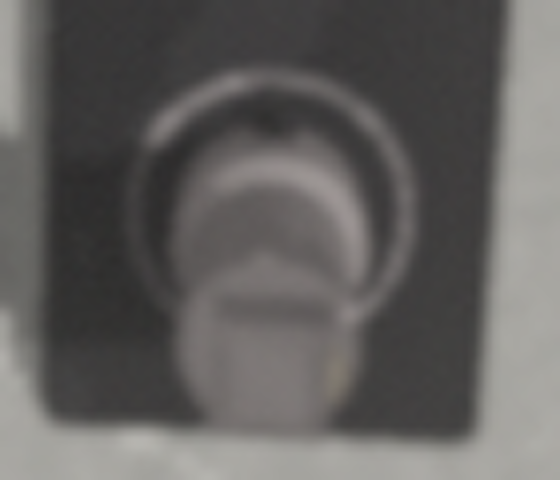

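View pics/c4.png

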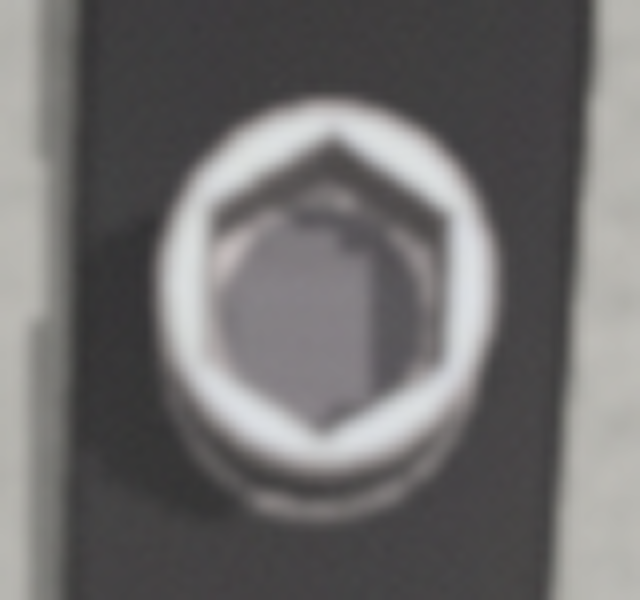

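Run:
```python
from h import *
im=load('w2.png');t=load('top0.png')
f=lambda u,v,x0,y0,s=8:((u+.5)/s-.5+x0,(v+.5)/s-.5+y0)
print('drive top',onz(im,f(276,378,222,145),.094))
print('shank L/R z~.08',onz(im,f(175,250,222,145),.075),onz(im,f(370,250,222,145),.075))
print('ring',onz(im,f(272,203,222,145),.018))
print('lgtop',onz(im,f(328,283,222,0),.062), onz(im,f(158,283,222,0),.062),onz(im,f(498,283,222,0),.062))
print('tray L',onz(im,f(75,480,222,0),.018),onz(im,f(47,410,222,145),.018),'R',onz(im,f(592,40,222,0),.018),onz(im,f(475,410,222,145),.018))
print('top cam: ext',onz(t,(333.6,241.5),.094),'lg',onz(t,(276,239.5),.062))
# hexagon / wall inside: vertical post face edge
print('hole/post edge',onz(im,f(372,250,222,0),.031),onz(im,f(372,395,222,0),.031))
for p in [(213,210),(213,360),(447,210),(447,365)]: print('hex',onz(im,f(*p,222,0),.062))
for p in [(222,300),(332,300),(318,425),(240,425)]: print('drv',onz(im,f(*p,222,145),.092))
```

```text
drive top [ 0.48379534 -0.2379585   0.094     ]
shank L/R z~.08 [ 0.47280485 -0.22930272  0.075     ] [ 0.49411687 -0.22928289  0.075     ]
ring [ 0.4835351  -0.23794924  0.018     ]
lgtop [ 0.48892011 -0.11488199  0.062     ] [ 0.47171806 -0.11489287  0.062     ] [ 0.50612451 -0.1148497   0.062     ]
tray L [ 0.45995842 -0.1301551   0.018     ] [ 0.45336977 -0.26651537  0.018     ] R [ 0.51970148 -0.08319532  0.018     ] [ 0.51083558 -0.26646101  0.018     ]
top cam: ext [ 0.48228425 -0.2357372   0.094     ] lg [ 0.48634942 -0.11393744  0.062     ]
hole/post edge [ 0.49446349 -0.10711789  0.031     ] [ 0.49464951 -0.12213617  0.031     ]
hex [ 0.4773162  -0.10815645  0.062     ]
hex [ 0.47724866 -0.12209818  0.062     ]
hex [ 0.50082489 -0.1081262   0.062     ]
hex [ 0.50112004 -0.12254     0.062     ]
drv [ 0.47821176 -0.23015129  0.092     ]
drv [ 0.48956714 -0.23014064  0.092     ]
drv [ 0.48821629 -0.24375281  0.092     ]
drv [ 0.48004098 -0.24376053  0.092     ]
```

Emit:
{"op": "play_rows", "data": {
  "claw": 0.045,
  "motion": [
    {"tx":-0.0035,"ty":0.0018,"tz":0.01,"ax":0,"ay":0,"az":0},
    {"tx":0,"ty":0,"tz":0.02,"ax":0,"ay":0,"az":0},
    {"tx":0,"ty":0,"tz":0.025,"ax":0,"ay":0,"az":0},
    {"tx":0,"ty":0,"tz":0.025,"ax":0,"ay":0,"az":0},
    {"tx":0,"ty":0,"tz":0.025,"ax":0,"ay":0,"az":0},
    {"tx":0,"ty":0,"tz":0.025,"ax":0,"ay":0,"az":0},
    {"tx":0,"ty":0,"tz":0.02,"ax":0,"ay":0,"az":0},
    {"tx":0,"ty":0,"tz":0.015,"ax":0,"ay":0,"az":0},
    {"tx":0,"ty":0,"tz":0.004,"ax":0,"ay":0,"az":0},
    {"tx":0,"ty":0,"tz":0,"ax":0,"ay":0,"az":0},
    {"tx":0,"ty":0,"tz":0,"ax":0,"ay":0,"az":0}
  ]
}}

```text
time_s: 3.08
position: [0.4841, -0.2381, 0.0427]
tool_rot: [180.0, 0.0, 90.0]
ft_force: [0.6, -0.9, 1.0]
finger_gap: 0.0446
```

Run:
```python
from h import *
im=grab('wrist','w3.png');o=env.observe();print(o['time_s'],o['position'],o['tool_rot'],o['ft_force'])
print(proj(im,[[.4837,-.238,.094],[.4837,-.238,.08]]))
```

```text
3.1333 [ 0.48440189 -0.23808469  0.04308426] [1.79938644e+02 3.80889018e-02 9.00105523e+01] [ 0.08260243  0.83402875 -0.20018971]
[[251.61429285 331.30704219]
 [251.93089754 305.23400275]]
```

View pics/w3.png

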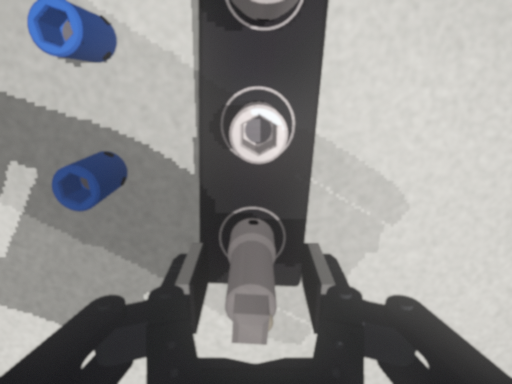

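Run:
```python
from h import *
im=load('w3.png');a=im['pixels']
c=cv2.resize(a[265:350,212:292],None,fx=7,fy=7,interpolation=cv2.INTER_CUBIC)
c=cv2.convertScaleAbs(c,alpha=1.8,beta=-30)
cv2.imwrite('pics/c5.png',c)
```

```text
(no output)
```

View pics/c5.png

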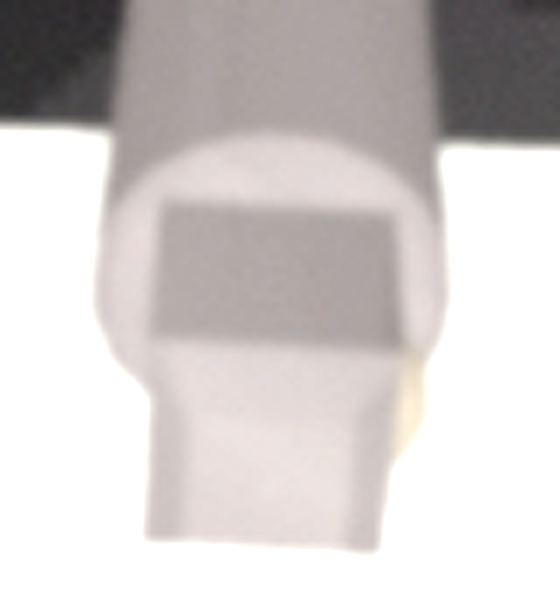

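Run:
```python
from h import *
im=load('w3.png')
f=lambda u,v:((u+.5)/7-.5+212,(v+.5)/7-.5+265)
for p,q,z in [((163,203),(395,212),.080),((152,338),(405,350),.0915),((145,538),(378,550),.0915)]:
    P,Q=onz(im,f(*p),z),onz(im,f(*q),z);d=Q-P;print(P,Q,(P+Q)/2,np.linalg.norm(d),np.degrees(np.arctan2(d[1],d[0])))
```

```text
[ 0.47736286 -0.23285356  0.08      ] [ 0.48970292 -0.23342181  0.08      ] [ 0.48353289 -0.23313768  0.08      ] 0.012353136156025839 -2.636548516220682
[ 0.47748993 -0.23250028  0.0915    ] [ 0.48974148 -0.23320444  0.0915    ] [ 0.4836157  -0.23285236  0.0915    ] 0.012271770867383548 -3.289463271240797
[ 0.47688189 -0.24449253  0.0915    ] [ 0.48855457 -0.24524468  0.0915    ] [ 0.48271823 -0.24486861  0.0915    ] 0.01169688253093555 -3.6868606735719545
```

Emit:
{"op": "play_rows", "data": {
  "claw": 0.01,
  "motion": [
    {"tx":0,"ty":0,"tz":0,"ax":0,"ay":0,"az":0},
    {"tx":0,"ty":0,"tz":0,"ax":0,"ay":0,"az":0},
    {"tx":0,"ty":0,"tz":0,"ax":0,"ay":0,"az":0},
    {"tx":0,"ty":0,"tz":0,"ax":0,"ay":0,"az":0},
    {"tx":0,"ty":0,"tz":0,"ax":0,"ay":0,"az":0},
    {"tx":0,"ty":0,"tz":0,"ax":0,"ay":0,"az":0},
    {"tx":0,"ty":0,"tz":0,"ax":0,"ay":0,"az":0}
  ]
}}

```text
time_s: 3.72
position: [0.484, -0.2377, 0.0431]
tool_rot: [-180.0, 0.0, 90.1]
ft_force: [-4.0, -0.3, 6.8]
finger_gap: 0.0191
```

Run:
```python
from h import *
o=env.observe();print(o['time_s'],o['position'],o['tool_rot'],o['ft_force'],o['finger_gap'])
```

```text
3.7167 [ 0.48400015 -0.23765554  0.04313986] [-1.79998767e+02  2.86126771e-02  9.00652036e+01] [-3.95030397 -0.31323405  6.76457567] 0.019132162496406372
```

Emit:
{"op": "play_rows", "data": {
  "motion": [
    {"tx":0,"ty":0,"tz":-0.006,"ax":0,"ay":0,"az":0},
    {"tx":0,"ty":0,"tz":-0.012,"ax":0,"ay":0,"az":0},
    {"tx":0,"ty":0,"tz":-0.022,"ax":0,"ay":0,"az":0},
    {"tx":0,"ty":0,"tz":-0.03,"ax":0,"ay":0,"az":0},
    {"tx":0,"ty":0,"tz":-0.03,"ax":0,"ay":0,"az":0},
    {"tx":0,"ty":0,"tz":-0.02,"ax":0,"ay":0,"az":0}
  ]
}}

```text
time_s: 4.22
position: [0.4848, -0.2377, 0.1661]
tool_rot: [179.8, 0.1, 90.1]
ft_force: [1.2, -0.6, -2.1]
finger_gap: 0.0184
```

Emit:
{"op": "play_rows", "data": {
  "motion": [
    {"tx":0.012,"ty":0.001,"tz":0,"ax":0,"ay":0,"az":-0.4},
    {"tx":0.024,"ty":0.002,"tz":0,"ax":0,"ay":0,"az":-0.4},
    {"tx":0.03,"ty":0.002,"tz":0,"ax":0,"ay":0,"az":-0.4},
    {"tx":0.03,"ty":0.002,"tz":0,"ax":0,"ay":0,"az":-0.4},
    {"tx":0.03,"ty":0.002,"tz":0,"ax":0,"ay":0,"az":-0.4},
    {"tx":0.03,"ty":0.002,"tz":0,"ax":0,"ay":0,"az":-0.4},
    {"tx":0.03,"ty":0.002,"tz":0,"ax":0,"ay":0,"az":-0.4},
    {"tx":0.03,"ty":0.002,"tz":0,"ax":0,"ay":0,"az":-0.4},
    {"tx":0.03,"ty":0.002,"tz":0,"ax":0,"ay":0,"az":-0.4},
    {"tx":0.03,"ty":0.002,"tz":0,"ax":0,"ay":0,"az":-0.4},
    {"tx":0.03,"ty":0.002,"tz":0,"ax":0,"ay":0,"az":-0.4},
    {"tx":0.03,"ty":0.002,"tz":0,"ax":0,"ay":0,"az":-0.4},
    {"tx":0.024,"ty":0.002,"tz":0,"ax":0,"ay":0,"az":-0.4},
    {"tx":0.014,"ty":0.002,"tz":0,"ax":0,"ay":0,"az":-0.4},
    {"tx":0.006,"ty":0.001,"tz":0,"ax":0,"ay":0,"az":0},
    {"tx":0,"ty":0,"tz":0,"ax":0,"ay":0,"az":0},
    {"tx":0,"ty":0,"tz":0,"ax":0,"ay":0,"az":0}
  ]
}}

```text
time_s: 5.63
position: [0.4938, 0.1431, 0.1621]
tool_rot: [-180.0, 0.0, 95.7]
ft_force: [0.4, -0.3, -1.7]
finger_gap: 0.0188
```

Run:
```python
from h import *
im=grab('wrist','w4.png');o=env.observe();print(o['time_s'],o['position'],o['tool_rot'],o['ft_force'],o['finger_gap'])
```

```text
5.6833 [0.4939093  0.14275292 0.16216078] [-1.79973603e+02  1.15261526e-02  9.56211013e+01] [-0.31900806  0.20210638 -1.45568083] 0.018742499882492814
```

View pics/w4.png

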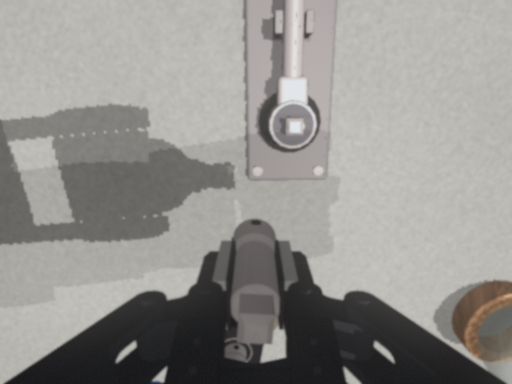

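Run:
```python
from h import *
im=load('w4.png');a=im['pixels']
cv2.imwrite('pics/c6.png',cv2.resize(a[92:158,260:328],None,fx=8,fy=8,interpolation=cv2.INTER_CUBIC))
cv2.imwrite('pics/c7.png',cv2.resize(a[210:350,210:300],None,fx=4,fy=4,interpolation=cv2.INTER_CUBIC))
```

```text
(no output)
```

View pics/c6.png

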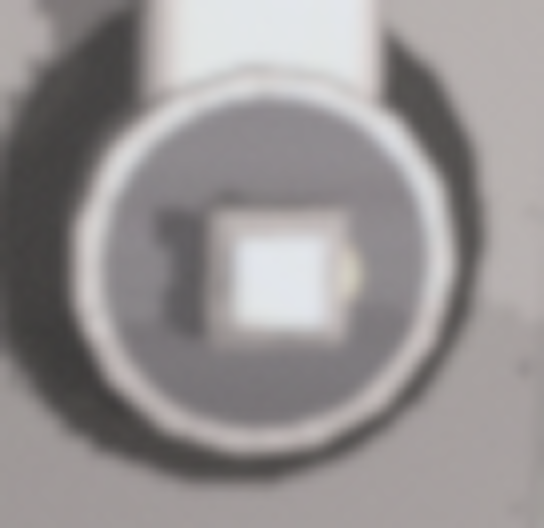

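View pics/c7.png

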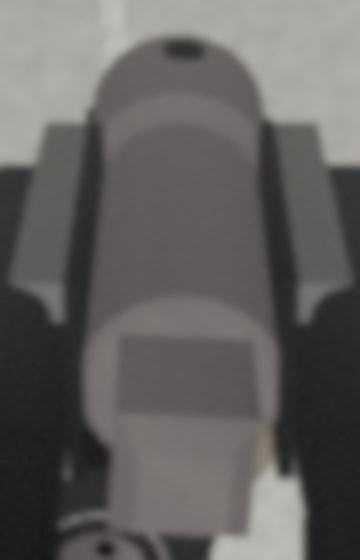

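Run:
```python
from h import *
im=load('w4.png')
f=lambda u,v,x0=260,y0=92,s=8:((u+.5)/s-.5+x0,(v+.5)/s-.5+y0)
print('top',onz(im,f(282,283),.056),'bev',onz(im,f(280,279),.0535),'head',onz(im,f(265,260),.042))
def yaw(p,q,z):
    P,Q=onz(im,p,z),onz(im,q,z);d=Q-P;return P.round(4),Q.round(4),np.linalg.norm(d[:2]).round(4),np.degrees(np.arctan2(d[1],d[0])).round(2)
print(yaw((246.5,5),(248.5,178),.004));print(yaw((335.5,5),(327,178),.004));print(yaw((249,179),(327,179),.004));print(yaw((257,171.5),(319,171),.004))
for p,q in [((232,238),(328,236)),((236,330),(326,330)),((232,238),(236,330)),((328,236),(326,330))]: print('topsq',yaw(f(*p),f(*q),.056))
for p,q in [((207,210),(350,208)),((210,347),(348,347)),((207,210),(210,347)),((350,210),(348,347))]: print('bev',yaw(f(*p),f(*q),.0535))
g=lambda u,v:f(u,v,210,210,4)
tz=0.16216-.0187+.0187  # 
ft=0.16216-.0427+.018 # foot height
print(ft)
print('ext foot edge',yaw(g(120,335),g(252,342),ft+.062), yaw(g(113,412),g(257,420),ft+.0735))
print('toolyaw -90:',5.62)
P=onz(im,g(186,378),ft+.0735)
```

```text
top [0.5191902  0.19612026 0.056     ] bev [0.51927917 0.19622138 0.0535    ] head [0.51905551 0.19677332 0.042     ]
(array([0.4737, 0.2846, 0.004 ]), array([0.4888, 0.1394, 0.004 ]), np.float64(0.146), np.float64(-84.04))
(array([0.5459, 0.2919, 0.004 ]), array([0.5627, 0.1467, 0.004 ]), np.float64(0.1462), np.float64(-83.39))
(array([0.4894, 0.1384, 0.004 ]), array([0.5629, 0.1457, 0.004 ]), np.float64(0.0739), np.float64(5.65))
(array([0.4962, 0.1464, 0.004 ]), array([0.5541, 0.1527, 0.004 ]), np.float64(0.0583), np.float64(6.13))
topsq (array([0.514 , 0.1997, 0.056 ]), array([0.5229, 0.2008, 0.056 ]), np.float64(0.0089), np.float64(6.88))
topsq (array([0.5155, 0.1914, 0.056 ]), array([0.5239, 0.1922, 0.056 ]), np.float64(0.0084), np.float64(5.69))
topsq (array([0.514 , 0.1997, 0.056 ]), array([0.5155, 0.1914, 0.056 ]), np.float64(0.0085), np.float64(-80.08))
topsq (array([0.5229, 0.2008, 0.056 ]), array([0.5239, 0.1922, 0.056 ]), np.float64(0.0087), np.float64(-83.23))
bev (array([0.5116, 0.2019, 0.0535]), array([0.5249, 0.2034, 0.0535]), np.float64(0.0134), np.float64(6.49))
bev (array([0.5135, 0.1892, 0.0535]), array([0.5266, 0.1905, 0.0535]), np.float64(0.0131), np.float64(5.69))
bev (array([0.5116, 0.2019, 0.0535]), array([0.5135, 0.1892, 0.0535]), np.float64(0.0127), np.float64(-81.49))
bev (array([0.5249, 0.2032, 0.0535]), array([0.5266, 0.1905, 0.0535]), np.float64(0.0127), np.float64(-82.7))
0.13746
ext foot edge (array([0.4883, 0.1479, 0.1995]), array([0.5006, 0.1483, 0.1995]), np.float64(0.0123), np.float64(2.09)) (array([0.4882, 0.1482, 0.211 ]), array([0.5004, 0.1486, 0.211 ]), np.float64(0.0122), np.float64(1.84))
toolyaw -90: 5.62
```

Run:
```python
from h import *
im=load('w4.png')
f=lambda u,v,x0=210,y0=210,s=4:((u+.5)/s-.5+x0,(v+.5)/s-.5+y0)
print(onz(im,f(185,48),.1445), onz(im,f(94,110),.1575),onz(im,f(266,110),.1575))
```

```text
[0.49391246 0.15426322 0.1445    ] [0.48304883 0.15041142 0.1575    ] [0.50402671 0.15248427 0.1575    ]
```

Emit:
{"op": "play_rows", "data": {
  "motion": [
    {"tx":0.008,"ty":0.005,"tz":0,"ax":0,"ay":0,"az":-0.9},
    {"tx":0.016,"ty":0.009,"tz":0.01,"ax":0,"ay":0,"az":-1},
    {"tx":0.016,"ty":0.009,"tz":0.015,"ax":0,"ay":0,"az":-1},
    {"tx":0.0115,"ty":0.0067,"tz":0.02,"ax":0,"ay":0,"az":-1},
    {"tx":0,"ty":0,"tz":0.015,"ax":0,"ay":0,"az":0},
    {"tx":0,"ty":0,"tz":0.01,"ax":0,"ay":0,"az":0},
    {"tx":0,"ty":0,"tz":0,"ax":0,"ay":0,"az":0},
    {"tx":0,"ty":0,"tz":0,"ax":0,"ay":0,"az":0},
    {"tx":0,"ty":0,"tz":0,"ax":0,"ay":0,"az":0}
  ]
}}

```text
time_s: 6.43
position: [0.5178, 0.1979, 0.0932]
tool_rot: [179.9, -0.0, 99.5]
ft_force: [0.1, 0.5, 0.0]
finger_gap: 0.0181
```

Run:
```python
from h import *
im=grab('wrist','w5.png');o=env.observe();print(o['time_s'],o['position'],o['tool_rot'],o['ft_force'],o['finger_gap'])
s=grab('scene','s5.png'); print(proj(s,[[.5192,.1962,.056]]))
cv2.imwrite('pics/c8.png',cv2.resize(im['pixels'][190:350,200:310],None,fx=3.7,fy=3.7,interpolation=cv2.INTER_CUBIC))
u,v=proj(s,[[.5192,.1962,.06]])[0].astype(int)
cv2.imwrite('pics/c9.png',cv2.resize(s['pixels'][v-50:v+40,u-55:u+55],None,fx=6,fy=6,interpolation=cv2.INTER_CUBIC))
```

```text
6.4833 [0.51782068 0.19800273 0.09338265] [ 1.79904314e+02 -1.00492077e-02  9.95170398e+01] [-0.4040152   0.80024968 -2.66218316] 0.018588814933512936
[[365.0872115  276.39211698]]
```

View pics/c8.png

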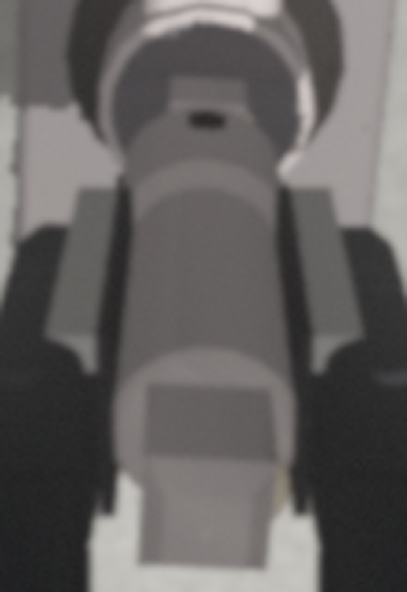

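View pics/c9.png

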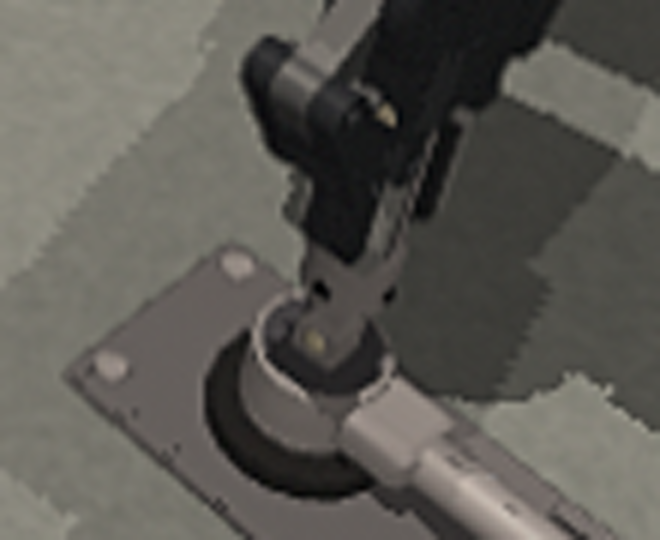

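```bash
python3 - <<'E'
from h import *
im=load('w5.png')
f=lambda u,v,x0=200,y0=190,s=3.7:((u+.5)/s-.5+x0,(v+.5)/s-.5+y0)
r=np.radians(6.3);yv=np.array([-np.sin(r),np.cos(r),0])
A=onz(im,f(207,77),.042); print('drive ctr',A-.0063*yv)
D=onz(im,f(206.5,121),.0756); print('foot ctr',D-.012*yv)
E1,E2=onz(im,f(150,384),.1306),onz(im,f(267,390),.1306); M=(E1+E2)/2;d=E2-E1; print('top drive ctr',M-.0063*yv,np.degrees(np.arctan2(d[1],d[0])))
E1,E2=onz(im,f(145,456),.142),onz(im,f(275,461),.142); M=(E1+E2)/2;d=E2-E1; print('top drive ctr',M-.0063*yv,np.degrees(np.arctan2(d[1],d[0])))
E
python3 - <<'E'
E
```

```text
drive ctr [0.51887012 0.19633152 0.042     ]
foot ctr [0.51828665 0.19662334 0.0756    ]
top drive ctr [0.51862606 0.19658557 0.1306    ] 5.982577126963709
top drive ctr [0.51865701 0.19687177 0.142     ] 6.769832508737995
```

Emit:
{"op": "play_rows", "data": {
  "motion": [
    {"tx":-0.0003,"ty":0.0004,"tz":0.003,"ax":0,"ay":0,"az":0},
    {"tx":0,"ty":0,"tz":0.003,"ax":0,"ay":0,"az":0},
    {"tx":0,"ty":0,"tz":0.003,"ax":0,"ay":0,"az":0},
    {"tx":0,"ty":0,"tz":0.002,"ax":0,"ay":0,"az":0},
    {"tx":0,"ty":0,"tz":0.002,"ax":0,"ay":0,"az":0},
    {"tx":0,"ty":0,"tz":0.002,"ax":0,"ay":0,"az":0},
    {"tx":0,"ty":0,"tz":0,"ax":0,"ay":0,"az":0},
    {"tx":0,"ty":0,"tz":0,"ax":0,"ay":0,"az":0}
  ]
}}

```text
time_s: 7.2
position: [0.5179, 0.198, 0.0773]
tool_rot: [180.0, -0.0, 99.5]
ft_force: [2.0, 1.0, -2.2]
finger_gap: 0.0183
```

Emit:
{"op": "play_rows", "data": {
  "motion": [
    {"tx":0,"ty":0,"tz":0.001,"ax":0,"ay":0,"az":0},
    {"tx":0,"ty":0,"tz":0.001,"ax":0,"ay":0,"az":0},
    {"tx":0,"ty":0,"tz":0.001,"ax":0,"ay":0,"az":0},
    {"tx":0,"ty":0,"tz":0,"ax":0,"ay":0,"az":0}
  ]
}}

```text
time_s: 7.53
position: [0.5188, 0.1982, 0.0747]
tool_rot: [179.8, -0.0, 99.5]
ft_force: [6.5, 0.4, 0.3]
finger_gap: 0.0184
```

Emit:
{"op": "play_rows", "data": {
  "motion": [
    {"tx":0,"ty":0,"tz":0.001,"ax":0,"ay":0,"az":0},
    {"tx":0,"ty":0,"tz":0.001,"ax":0,"ay":0,"az":0},
    {"tx":0,"ty":0,"tz":0,"ax":0,"ay":0,"az":0}
  ]
}}

```text
time_s: 7.78
position: [0.5189, 0.1982, 0.0727]
tool_rot: [179.8, -0.0, 99.5]
ft_force: [6.2, 0.3, -0.2]
finger_gap: 0.0188
```

Emit:
{"op": "play_rows", "data": {
  "motion": [
    {"tx":0,"ty":0,"tz":0.001,"ax":0,"ay":0,"az":0},
    {"tx":0,"ty":0,"tz":0.001,"ax":0,"ay":0,"az":0},
    {"tx":0,"ty":0,"tz":0,"ax":0,"ay":0,"az":0}
  ]
}}

```text
time_s: 8.03
position: [0.5184, 0.1981, 0.0702]
tool_rot: [179.9, -0.0, 99.5]
ft_force: [7.7, 0.9, -3.9]
finger_gap: 0.0188
```

Emit:
{"op": "play_rows", "data": {
  "motion": [
    {"tx":0,"ty":0,"tz":0.001,"ax":0,"ay":0,"az":0},
    {"tx":0,"ty":0,"tz":0.001,"ax":0,"ay":0,"az":0},
    {"tx":0,"ty":0,"tz":0,"ax":0,"ay":0,"az":0}
  ]
}}

```text
time_s: 8.28
position: [0.5178, 0.198, 0.0681]
tool_rot: [180.0, -0.0, 99.5]
ft_force: [4.4, 1.6, -4.8]
finger_gap: 0.0184
```

Emit:
{"op": "play_rows", "data": {
  "motion": [
    {"tx":0,"ty":0,"tz":0.001,"ax":0,"ay":0,"az":0},
    {"tx":0,"ty":0,"tz":0.001,"ax":0,"ay":0,"az":0},
    {"tx":0,"ty":0,"tz":0,"ax":0,"ay":0,"az":0}
  ]
}}

```text
time_s: 8.53
position: [0.5179, 0.198, 0.0671]
tool_rot: [180.0, -0.0, 99.5]
ft_force: [1.4, 0.3, 8.6]
finger_gap: 0.0186
```

Emit:
{"op": "play_rows", "data": {
  "motion": [
    {"tx":0,"ty":0,"tz":0.001,"ax":0,"ay":0,"az":0},
    {"tx":0,"ty":0,"tz":0,"ax":0,"ay":0,"az":0},
    {"tx":0,"ty":0,"tz":0,"ax":0,"ay":0,"az":0}
  ]
}}

```text
time_s: 8.78
position: [0.518, 0.1981, 0.067]
tool_rot: [179.9, -0.0, 99.6]
ft_force: [-4.1, -2.2, 20.6]
finger_gap: 0.0185
```

Emit:
{"op": "play_rows", "data": {
  "motion": [
    {"tx":0,"ty":0,"tz":0.001,"ax":0,"ay":0,"az":0},
    {"tx":0,"ty":0,"tz":0,"ax":0,"ay":0,"az":0},
    {"tx":0,"ty":0,"tz":0,"ax":0,"ay":0,"az":0}
  ]
}}

```text
time_s: 9.03
position: [0.5181, 0.1981, 0.067]
tool_rot: [179.9, -0.0, 99.6]
ft_force: [-6.4, -3.4, 31.9]
finger_gap: 0.0187
```

Run:
```python
from h import *
im=grab('wrist','w6.png');o=env.observe();print(o['time_s'],o['position'],o['tool_rot'],o['ft_force'],o['finger_gap'])
s=grab('scene','s6.png')
cv2.imwrite('pics/c10.png',cv2.resize(im['pixels'][190:350,200:310],None,fx=3.7,fy=3.7,interpolation=cv2.INTER_CUBIC))
u,v=proj(s,[[.5192,.1962,.06]])[0].astype(int)
cv2.imwrite('pics/c11.png',cv2.resize(s['pixels'][v-50:v+40,u-55:u+55],None,fx=6,fy=6,interpolation=cv2.INTER_CUBIC))
```

```text
9.0833 [0.51812797 0.19812197 0.06694185] [ 1.79920863e+02 -5.97557444e-03  9.95544499e+01] [-6.34545967 -4.23080194 31.09122075] 0.01857098701117714
```

View pics/c10.png

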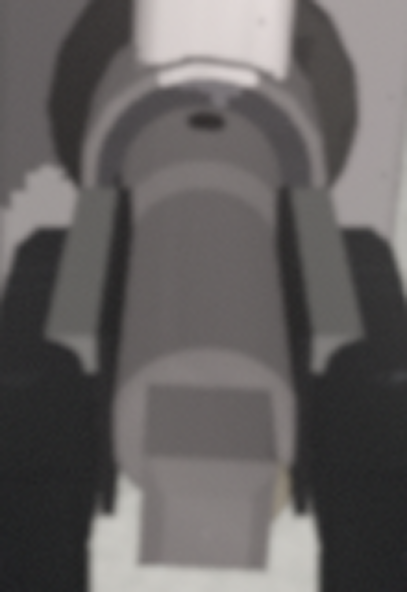

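View pics/c11.png

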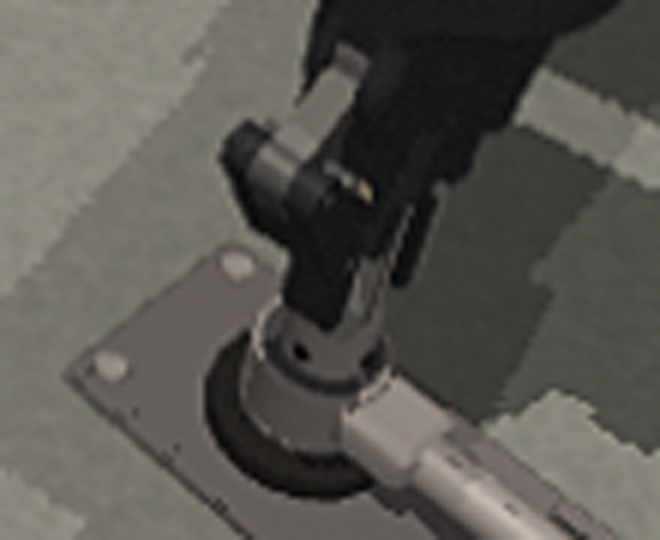

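Emit:
{"op": "play_rows", "data": {
  "motion": [
    {"tx":0,"ty":0,"tz":-0.0015,"ax":0,"ay":0,"az":0},
    {"tx":0,"ty":0,"tz":-0.0013,"ax":0,"ay":0,"az":0},
    {"tx":0,"ty":0,"tz":0,"ax":0,"ay":0,"az":0}
  ]
}}

```text
time_s: 9.38
position: [0.5178, 0.198, 0.0673]
tool_rot: [180.0, -0.0, 99.5]
ft_force: [3.4, 1.0, 0.4]
finger_gap: 0.0186
```

Emit:
{"op": "play_rows", "data": {
  "claw": 0.05,
  "motion": [
    {"tx":0,"ty":0,"tz":0,"ax":0,"ay":0,"az":0},
    {"tx":0,"ty":0,"tz":0,"ax":0,"ay":0,"az":0},
    {"tx":0,"ty":0,"tz":0,"ax":0,"ay":0,"az":0},
    {"tx":0,"ty":0,"tz":0,"ax":0,"ay":0,"az":0}
  ]
}}

```text
time_s: 9.72
position: [0.5171, 0.1979, 0.0667]
tool_rot: [-179.9, 0.0, 99.5]
ft_force: [-0.1, -1.1, 0.1]
finger_gap: 0.05
```

Emit:
{"op": "play_rows", "data": {
  "motion": [
    {"tx":0,"ty":0,"tz":-0.01,"ax":0,"ay":0,"az":0},
    {"tx":0,"ty":0,"tz":-0.02,"ax":0,"ay":0,"az":0},
    {"tx":0,"ty":0,"tz":-0.03,"ax":0,"ay":0,"az":0},
    {"tx":0,"ty":0,"tz":-0.035,"ax":0,"ay":0,"az":0},
    {"tx":-0.01,"ty":0,"tz":-0.035,"ax":0,"ay":0,"az":0},
    {"tx":-0.02,"ty":0,"tz":-0.01,"ax":0,"ay":0,"az":0},
    {"tx":-0.02,"ty":0,"tz":0,"ax":0,"ay":0,"az":0},
    {"tx":0,"ty":0,"tz":0,"ax":0,"ay":0,"az":0},
    {"tx":0,"ty":0,"tz":0,"ax":0,"ay":0,"az":0}
  ]
}}

```text
time_s: 10.47
position: [0.5259, 0.1481, 0.2077]
tool_rot: [180.0, -0.0, 99.5]
ft_force: [0.0, -0.3, -0.1]
finger_gap: 0.0499
```

Run:
```python
from h import *
im=grab('wrist','w7.png');o=env.observe();print(o['time_s'],o['position'],o['tool_rot'],o['ft_force'],o['finger_gap'])
t=grab('top','t7.png')
```

```text
10.5167 [0.52569553 0.14872999 0.20732678] [-1.79985408e+02 -1.33903169e-02  9.95031559e+01] [0.90141312 0.57739481 0.62701271] 0.04995202276606488
```

View pics/w7.png

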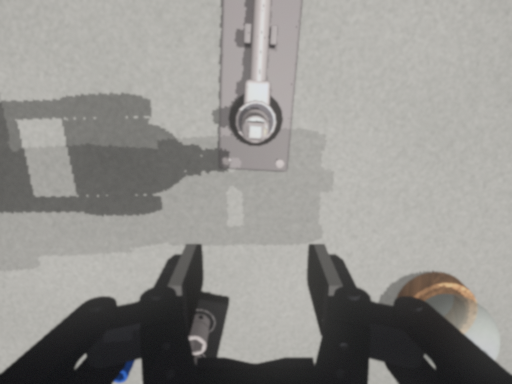

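Run:
```python
from h import *
im=load('w7.png')
cv2.imwrite('pics/c12.png',cv2.resize(im['pixels'][90:150,220:290],None,fx=9,fy=9,interpolation=cv2.INTER_CUBIC))
```

```text
(no output)
```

View pics/c12.png

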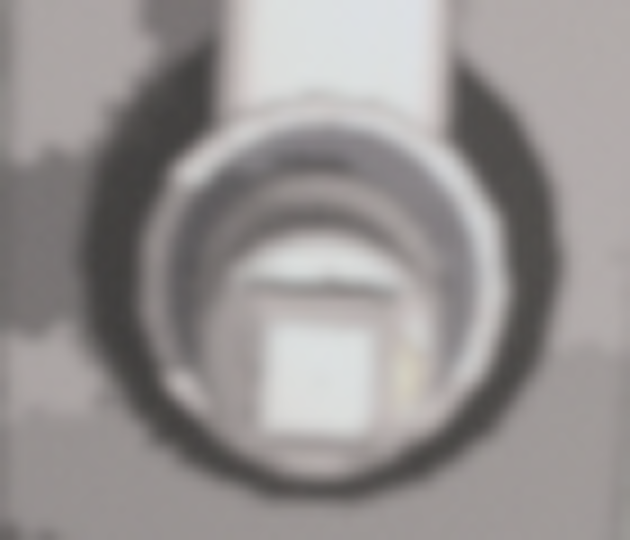

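Run:
```python
from h import *
im=load('w7.png')
f=lambda u,v,x0=220,y0=90,s=9:((u+.5)/s-.5+x0,(v+.5)/s-.5+y0)
print(onz(im,f(319,378.5),.118))
print('head',onz(im,f(324,281),.042))
for p,q in [((268,322),(374,322)),((262,435),(370,437))]:
    d=onz(im,f(*q),.118)-onz(im,f(*p),.118);print(np.degrees(np.arctan2(d[1],d[0])),np.linalg.norm(d))
for p,q in [((268,322),(262,435)),((374,322),(370,437))]:
    d=onz(im,f(*p),.118)-onz(im,f(*q),.118);print(np.degrees(np.arctan2(d[1],d[0]))-90,np.linalg.norm(d))
w=load('w6.png')
g=lambda u,v,x0=200,y0=190,s=3.7:((u+.5)/s-.5+x0,(v+.5)/s-.5+y0)
r=np.radians(6.3);yv=np.array([-np.sin(r),np.cos(r),0])
M=(onz(w,g(150,384),.104)+onz(w,g(270,390),.104))/2;print('w6 top drive',M-.0063*yv)
```

```text
[0.51863642 0.19643215 0.118     ]
head [0.51918308 0.19686197 0.042     ]
9.431415082101209 0.008188185839713348
8.370943099763613 0.00843969518584249
6.072304026360598 0.008722960427208727
7.744547108262992 0.00886801569171222
w6 top drive [0.51914949 0.19659164 0.104     ]
```

Emit:
{"op": "play_rows", "data": {
  "motion": [
    {"tx":0,"ty":0,"tz":0,"ax":0,"ay":0,"az":3.2},
    {"tx":0,"ty":0,"tz":0,"ax":0,"ay":0,"az":3.2},
    {"tx":0,"ty":0,"tz":0,"ax":0,"ay":0,"az":3.1},
    {"tx":-0.0136,"ty":-0.0018,"tz":0,"ax":0,"ay":0,"az":0},
    {"tx":-0.025,"ty":-0.0035,"tz":0,"ax":0,"ay":0,"az":0},
    {"tx":-0.03,"ty":-0.0045,"tz":0,"ax":0,"ay":0,"az":0},
    {"tx":-0.03,"ty":-0.0045,"tz":0,"ax":0,"ay":0,"az":0},
    {"tx":-0.03,"ty":-0.0045,"tz":0,"ax":0,"ay":0,"az":0},
    {"tx":-0.03,"ty":-0.0045,"tz":0,"ax":0,"ay":0,"az":0},
    {"tx":-0.03,"ty":-0.0045,"tz":0.005,"ax":0,"ay":0,"az":0},
    {"tx":-0.03,"ty":-0.0045,"tz":0.01,"ax":0,"ay":0,"az":0},
    {"tx":-0.03,"ty":-0.0035,"tz":0.02,"ax":0,"ay":0,"az":0},
    {"tx":-0.015,"ty":-0.001,"tz":0.02,"ax":0,"ay":0,"az":0},
    {"tx":0,"ty":0,"tz":0.01,"ax":0,"ay":0,"az":0},
    {"tx":0,"ty":0,"tz":0,"ax":0,"ay":0,"az":0},
    {"tx":0,"ty":0,"tz":0,"ax":0,"ay":0,"az":0}
  ]
}}

```text
time_s: 11.9
position: [0.4892, -0.1143, 0.1421]
tool_rot: [-179.9, -0.0, 90.1]
ft_force: [0.2, -0.2, 0.1]
finger_gap: 0.0504
```

Run:
```python
from h import *
im=grab('wrist','w8.png');o=env.observe();print(o['time_s'],o['position'],o['tool_rot'],o['ft_force'],o['finger_gap'])
```

```text
11.95 [ 0.48971064 -0.11417543  0.14274712] [1.79973931e+02 1.15359620e-03 9.01328200e+01] [0.13380421 0.15226761 0.54335573] 0.049704632754243167
```

View pics/w8.png

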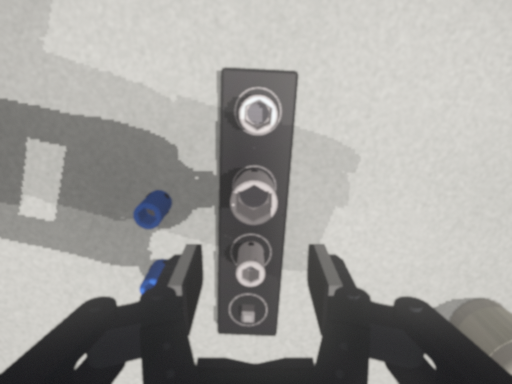

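Run:
```python
from h import *
im=load('w8.png')
cv2.imwrite('pics/c13.png',cv2.resize(im['pixels'][158:230,218:292],None,fx=8,fy=8,interpolation=cv2.INTER_CUBIC))
```

```text
(no output)
```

View pics/c13.png

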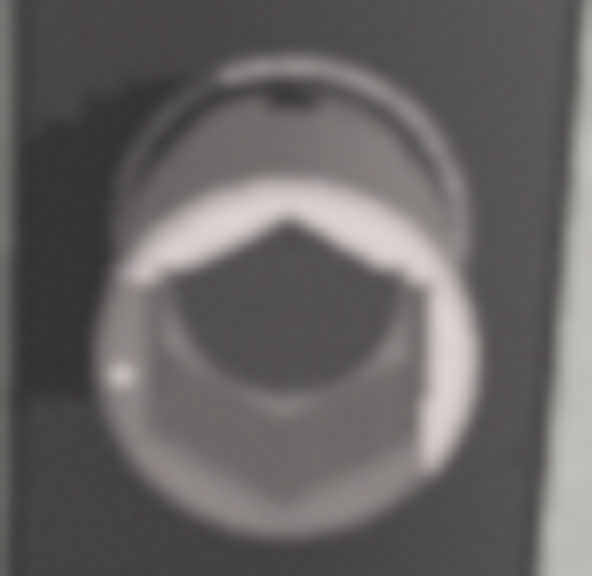

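Run:
```python
from h import *
im=load('w8.png')
f=lambda u,v,x0=218,y0=158,s=8:((u+.5)/s-.5+x0,(v+.5)/s-.5+y0)
C=onz(im,f(288.5,359),.062);print('C',C,onz(im,f(97,359),.062),onz(im,f(480,359),.062),onz(im,f(288,178),.062),onz(im,f(288,540),.062))
D=onz(im,f(292,95),.025);print('dimple',D,'yaw',np.degrees(np.arctan2(-(D-C)[0],(D-C)[1])))
for p,q in [((148,275),(147,420)),((430,290),(425,465)),((290,215),(285,505))]:
    d=onz(im,f(*p),.062)-onz(im,f(*q),.062);print(np.degrees(np.arctan2(d[1],d[0]))-90,np.linalg.norm(d))
for p,q in [((20,10),(12,560)),((578,60),(540,520))]:
    d=onz(im,f(*p),.018)-onz(im,f(*q),.018);print('tray',np.degrees(np.arctan2(d[1],d[0]))-90)
```

```text
C [ 0.48900686 -0.11439957  0.062     ] [ 0.47185089 -0.11442963  0.062     ] [ 0.50616004 -0.11437106  0.062     ] [ 0.48895709 -0.09759608  0.062     ] [ 0.48896712 -0.13197351  0.062     ]
dimple [ 0.489203   -0.09909626  0.025     ] yaw -0.7343087855931048
-1.294785925337706 0.013729565880222968
-0.5918666140603364 0.016688899430124034
-0.9186937912599404 0.02754511102871623
tray -2.5868387931066508
tray -2.6825545926341903
```

Emit:
{"op": "play_rows", "data": {
  "claw": 0.052,
  "motion": [
    {"tx":-0.0003,"ty":-0.0004,"tz":0.01,"ax":0,"ay":0,"az":0},
    {"tx":0,"ty":0,"tz":0.02,"ax":0,"ay":0,"az":0},
    {"tx":0,"ty":0,"tz":0.025,"ax":0,"ay":0,"az":0},
    {"tx":0,"ty":0,"tz":0.025,"ax":0,"ay":0,"az":0},
    {"tx":0,"ty":0,"tz":0.02,"ax":0,"ay":0,"az":0},
    {"tx":0,"ty":0,"tz":0.012,"ax":0,"ay":0,"az":0},
    {"tx":0,"ty":0,"tz":0.0045,"ax":0,"ay":0,"az":0},
    {"tx":0,"ty":0,"tz":0,"ax":0,"ay":0,"az":0},
    {"tx":0,"ty":0,"tz":0,"ax":0,"ay":0,"az":0}
  ]
}}

```text
time_s: 12.7
position: [0.4894, -0.1151, 0.0262]
tool_rot: [180.0, 0.0, 90.1]
ft_force: [0.0, 0.0, 0.1]
finger_gap: 0.0521
```

Run:
```python
from h import *
im=grab('wrist','w9.png');o=env.observe();print(o['time_s'],o['position'],o['tool_rot'],o['ft_force'],o['finger_gap'])
```

```text
12.75 [ 0.48958528 -0.11521356  0.02649326] [1.79916491e+02 2.71548325e-02 9.00749319e+01] [-0.01341178  0.287129    0.25608025] 0.052152709600299024
```

View pics/w9.png

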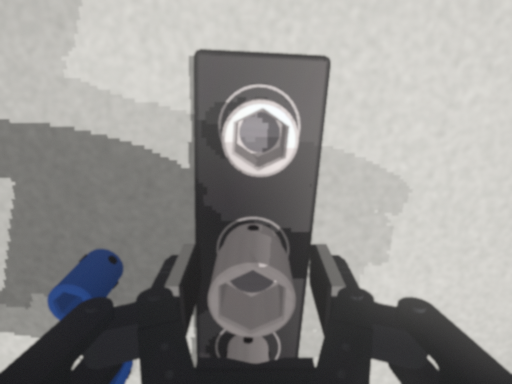

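Emit:
{"op": "play_rows", "data": {
  "claw": 0.022,
  "motion": [
    {"tx":0,"ty":0,"tz":0,"ax":0,"ay":0,"az":0},
    {"tx":0,"ty":0,"tz":0,"ax":0,"ay":0,"az":0},
    {"tx":0,"ty":0,"tz":0,"ax":0,"ay":0,"az":0},
    {"tx":0,"ty":0,"tz":0,"ax":0,"ay":0,"az":0},
    {"tx":0,"ty":0,"tz":0,"ax":0,"ay":0,"az":0},
    {"tx":0,"ty":0,"tz":0,"ax":0,"ay":0,"az":0},
    {"tx":0,"ty":0,"tz":0,"ax":0,"ay":0,"az":0}
  ]
}}

```text
time_s: 13.33
position: [0.4894, -0.1154, 0.0267]
tool_rot: [179.9, 0.0, 90.0]
ft_force: [-1.8, 0.4, 6.2]
finger_gap: 0.0329
```

Emit:
{"op": "play_rows", "data": {
  "motion": [
    {"tx":0,"ty":0,"tz":-0.005,"ax":0,"ay":0,"az":0},
    {"tx":0,"ty":0,"tz":-0.01,"ax":0,"ay":0,"az":0},
    {"tx":0,"ty":0,"tz":-0.02,"ax":0,"ay":0,"az":0},
    {"tx":0,"ty":0,"tz":-0.03,"ax":0,"ay":0,"az":0},
    {"tx":0,"ty":0,"tz":-0.035,"ax":0,"ay":0,"az":0},
    {"tx":0,"ty":0,"tz":-0.035,"ax":0,"ay":0,"az":0},
    {"tx":0,"ty":0,"tz":-0.025,"ax":0,"ay":0,"az":0},
    {"tx":0,"ty":0,"tz":-0.01,"ax":0,"ay":0,"az":0}
  ]
}}

```text
time_s: 14.0
position: [0.4901, -0.1157, 0.2]
tool_rot: [179.7, 0.1, 90.1]
ft_force: [-0.5, -0.1, -1.3]
finger_gap: 0.0324
```

Emit:
{"op": "play_rows", "data": {
  "motion": [
    {"tx":0.012,"ty":0.001,"tz":0,"ax":0,"ay":0,"az":0},
    {"tx":0.024,"ty":0.002,"tz":0,"ax":0,"ay":0,"az":0},
    {"tx":0.03,"ty":0.004,"tz":0,"ax":0,"ay":0,"az":0},
    {"tx":0.03,"ty":0.004,"tz":0,"ax":0,"ay":0,"az":0},
    {"tx":0.03,"ty":0.004,"tz":0,"ax":0,"ay":0,"az":0},
    {"tx":0.03,"ty":0.004,"tz":0,"ax":0,"ay":0,"az":0},
    {"tx":0.03,"ty":0.004,"tz":0,"ax":0,"ay":0,"az":0},
    {"tx":0.03,"ty":0.003,"tz":0,"ax":0,"ay":0,"az":0},
    {"tx":0.024,"ty":0.002,"tz":0,"ax":0,"ay":0,"az":0},
    {"tx":0.014,"ty":0.001,"tz":0,"ax":0,"ay":0,"az":-1.5},
    {"tx":0.008,"ty":0,"tz":0,"ax":0,"ay":0,"az":-3},
    {"tx":0,"ty":0,"tz":0,"ax":0,"ay":0,"az":-2.9},
    {"tx":0,"ty":0,"tz":0,"ax":0,"ay":0,"az":0},
    {"tx":0,"ty":0,"tz":0,"ax":0,"ay":0,"az":0},
    {"tx":0,"ty":0,"tz":0,"ax":0,"ay":0,"az":0}
  ]
}}

```text
time_s: 15.25
position: [0.517, 0.1467, 0.1948]
tool_rot: [-179.9, 0.0, 97.3]
ft_force: [0.8, -0.7, -2.7]
finger_gap: 0.0322
```

Run:
```python
from h import *
im=grab('wrist','w10.png');o=env.observe();print(o['time_s'],o['position'],o['tool_rot'],o['ft_force'],o['finger_gap'])
```

```text
15.3 [0.51718761 0.1465745  0.19501008] [-1.79942826e+02  2.32820066e-03  9.73478818e+01] [ 0.55915913  0.08070434 -1.69267867] 0.032417199778594946
```

View pics/w10.png

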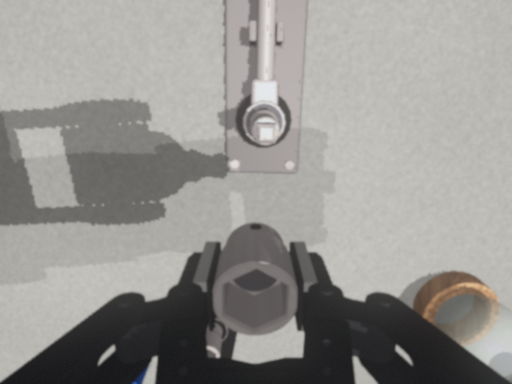

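Run:
```python
from h import *
im=load('w10.png')
a=cv2.resize(im['pixels'][98:158,230:300],None,fx=8,fy=8,interpolation=cv2.INTER_CUBIC)
b=cv2.resize(im['pixels'][215:340,205:305],None,fx=4.8,fy=4.8,interpolation=cv2.INTER_CUBIC)
cv2.imwrite('pics/c14.png',a);cv2.imwrite('pics/c15.png',b)
```

```text
(no output)
```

View pics/c14.png

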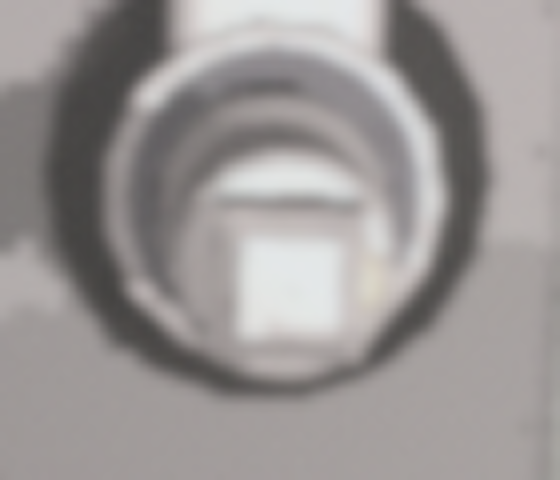

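View pics/c15.png

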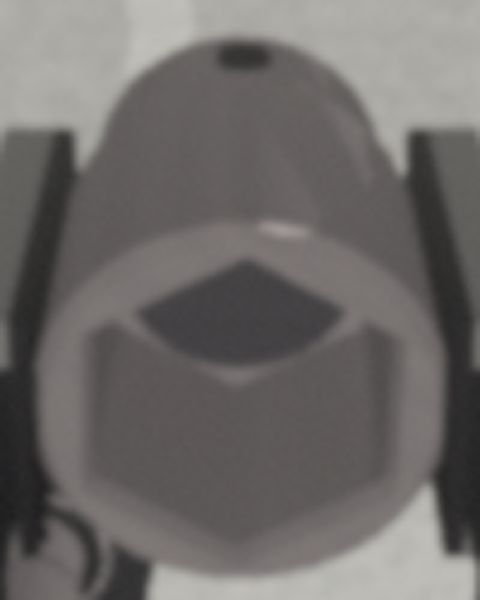

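Run:
```python
from h import *
im=load('w10.png')
f=lambda u,v,x0=230,y0=98,s=8:((u+.5)/s-.5+x0,(v+.5)/s-.5+y0)
g=lambda u,v,x0=205,y0=215,s=4.8:((u+.5)/s-.5+x0,(v+.5)/s-.5+y0)
print('drive',onz(im,f(290,288),.118))
for p,q in [((237,236),(343,236)),((238,340),(342,338)),]:
    d=onz(im,f(*q),.118)-onz(im,f(*p),.118);print(np.degrees(np.arctan2(d[1],d[0])),np.linalg.norm(d))
d=onz(im,f(*(360,200)),.104)-onz(im,f(*(225,197)),.104);print(np.degrees(np.arctan2(d[1],d[0])),np.linalg.norm(d))
z=.2305
pts=[onz(im,g(*p),z) for p in [(37,380),(445,380),(240,222),(240,576)]]
print(pts,(pts[0]+pts[1])/2,(pts[2]+pts[3])/2)
D=onz(im,g(244,57),.1935);print('dimple',D)
r=np.radians(6.5);print('foot',D-.015*np.array([-np.sin(r),np.cos(r),0]))
d=onz(im,g(244,258),z)-onz(im,g(240,541),z);print('hex yaw',np.degrees(np.arctan2(d[1],d[0]))-90)
for p,q in [((83,335),(90,478)),((403,345),(392,475))]:
    d=onz(im,g(*p),z)-onz(im,g(*q),z);print(np.degrees(np.arctan2(d[1],d[0]))-90)
```

```text
drive [0.51854531 0.19643705 0.118     ]
7.339265841599974 0.008712710822539858
8.439684485666305 0.008648182232758168
6.087527733914449 0.011762097969020424
[array([0.50125329, 0.14856164, 0.2305    ]), array([0.53313336, 0.15267823, 0.2305    ]), array([0.51533156, 0.1645387 , 0.2305    ]), array([0.51952654, 0.13182574, 0.2305    ])] [0.51719332 0.15061993 0.2305    ] [0.51742905 0.14818222 0.2305    ]
dimple [0.51599049 0.16207043 0.1935    ]
foot [0.51768854 0.14716686 0.1935    ]
hex yaw 6.641674098515438
7.91404550030235
5.016313659727317
```

Emit:
{"op": "play_rows", "data": {
  "motion": [
    {"tx":0.008,"ty":0.001,"tz":0,"ax":0,"ay":0,"az":0},
    {"tx":0.016,"ty":0.0025,"tz":0,"ax":0,"ay":0,"az":0},
    {"tx":0.016,"ty":0.0025,"tz":0.005,"ax":0,"ay":0,"az":0},
    {"tx":0.0084,"ty":0.0013,"tz":0.015,"ax":0,"ay":0,"az":0},
    {"tx":0,"ty":0,"tz":0.02,"ax":0,"ay":0,"az":0},
    {"tx":0,"ty":0,"tz":0.0165,"ax":0,"ay":0,"az":0},
    {"tx":0,"ty":0,"tz":0,"ax":0,"ay":0,"az":0},
    {"tx":0,"ty":0,"tz":0,"ax":0,"ay":0,"az":0},
    {"tx":0,"ty":0,"tz":0,"ax":0,"ay":0,"az":0}
  ]
}}

```text
time_s: 16.05
position: [0.519, 0.1959, 0.1401]
tool_rot: [179.9, -0.0, 97.4]
ft_force: [0.6, 0.2, -1.7]
finger_gap: 0.0328
```

Run:
```python
from h import *
im=grab('wrist','w11.png');o=env.observe();print(o['time_s'],o['position'],o['tool_rot'],o['ft_force'],o['finger_gap'])
s=grab('scene','s11.png')
cv2.imwrite('pics/c16.png',cv2.resize(im['pixels'][170:340,195:315],None,fx=3.5,fy=3.5,interpolation=cv2.INTER_CUBIC))
u,v=proj(s,[[.5186,.1964,.12]])[0].astype(int)
cv2.imwrite('pics/c17.png',cv2.resize(s['pixels'][v-50:v+70,u-55:u+55],None,fx=5,fy=5,interpolation=cv2.INTER_CUBIC))
```

```text
16.1 [0.51910976 0.19586963 0.14028877] [ 1.79899458e+02 -1.67923912e-02  9.74242554e+01] [ 0.68043663  0.10807057 -1.20594312] 0.032429638834104074
```

View pics/c16.png

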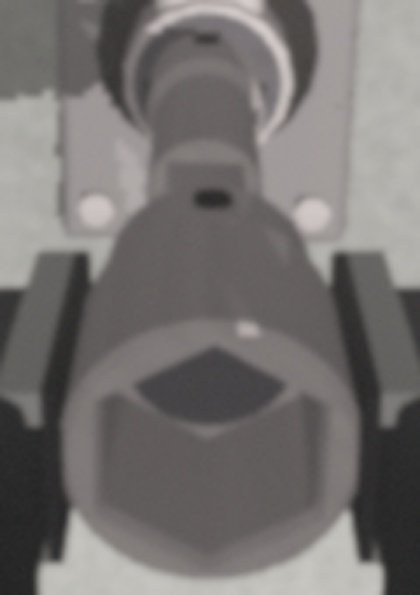

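View pics/c17.png

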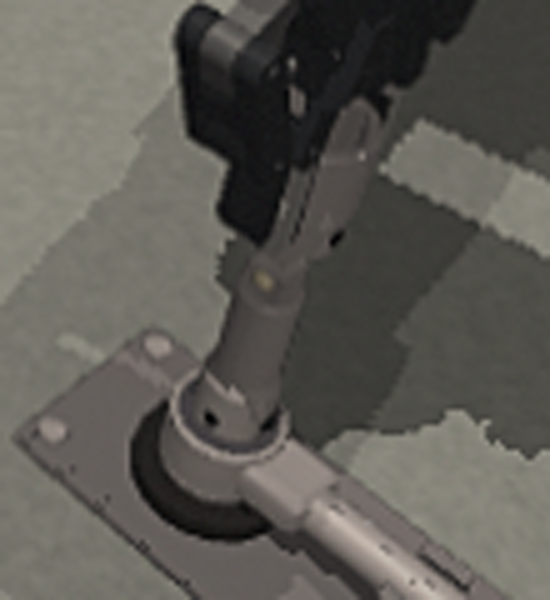

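Run:
```python
from h import *
im=load('w11.png')
f=lambda u,v,x0=195,y0=170,s=3.5:((u+.5)/s-.5+x0,(v+.5)/s-.5+y0)
r=np.radians(6.7);yv=np.array([-np.sin(r),np.cos(r),0])
E1,E2=onz(im,f(168,163),.104),onz(im,f(244,164),.104);d=E2-E1;print('drive',(E1+E2)/2-.0063*yv,np.linalg.norm(d),np.degrees(np.arctan2(d[1],d[0])))
D=onz(im,f(213,199),.1318+.007);print('foot',D-.015*yv)
z=.1318+.044
a=[onz(im,f(*p),z) for p in [(62,440),(360,440),(210,320),(210,578)]];print((a[0]+a[1])/2,(a[2]+a[3])/2)
d=onz(im,f(214,345),z)-onz(im,f(210,555),z);print(np.degrees(np.arctan2(d[1],d[0]))-90)
```

```text
drive [0.51880607 0.19620601 0.104     ] 0.012654215487819401 6.5479373010913795
foot [0.5197153  0.19638176 0.1388    ]
[0.51919852 0.19912881 0.1758    ] [0.51932293 0.1972975  0.1758    ]
6.489937225000986
```

Emit:
{"op": "play_rows", "data": {
  "motion": [
    {"tx":-0.0003,"ty":-0.0007,"tz":0.003,"ax":0,"ay":0,"az":0},
    {"tx":0,"ty":0,"tz":0.004,"ax":0,"ay":0,"az":0},
    {"tx":0,"ty":0,"tz":0.003,"ax":0,"ay":0,"az":0},
    {"tx":0,"ty":0,"tz":0.002,"ax":0,"ay":0,"az":0},
    {"tx":0,"ty":0,"tz":0.002,"ax":0,"ay":0,"az":0},
    {"tx":0,"ty":0,"tz":0.002,"ax":0,"ay":0,"az":0},
    {"tx":0,"ty":0,"tz":0.001,"ax":0,"ay":0,"az":0},
    {"tx":0,"ty":0,"tz":0,"ax":0,"ay":0,"az":0},
    {"tx":0,"ty":0,"tz":0,"ax":0,"ay":0,"az":0}
  ]
}}

```text
time_s: 16.9
position: [0.5179, 0.1953, 0.1221]
tool_rot: [180.0, -0.0, 97.4]
ft_force: [-0.0, -0.8, -1.0]
finger_gap: 0.0327
```

Emit:
{"op": "play_rows", "data": {
  "motion": [
    {"tx":0,"ty":0,"tz":0.001,"ax":0,"ay":0,"az":0},
    {"tx":0,"ty":0,"tz":0.001,"ax":0,"ay":0,"az":0},
    {"tx":0,"ty":0,"tz":0,"ax":0,"ay":0,"az":0}
  ]
}}

```text
time_s: 17.15
position: [0.5181, 0.1954, 0.1203]
tool_rot: [180.0, -0.0, 97.4]
ft_force: [1.1, 1.5, 1.6]
finger_gap: 0.0326
```

Emit:
{"op": "play_rows", "data": {
  "motion": [
    {"tx":0,"ty":0,"tz":0.001,"ax":0,"ay":0,"az":0},
    {"tx":0,"ty":0,"tz":0.001,"ax":0,"ay":0,"az":0},
    {"tx":0,"ty":0,"tz":0,"ax":0,"ay":0,"az":0}
  ]
}}

```text
time_s: 17.4
position: [0.5181, 0.1954, 0.1183]
tool_rot: [180.0, -0.0, 97.4]
ft_force: [0.7, 0.1, 3.3]
finger_gap: 0.0326
```

Emit:
{"op": "play_rows", "data": {
  "motion": [
    {"tx":0,"ty":0,"tz":0.001,"ax":0,"ay":0,"az":0},
    {"tx":0,"ty":0,"tz":0.001,"ax":0,"ay":0,"az":0},
    {"tx":0,"ty":0,"tz":0,"ax":0,"ay":0,"az":0}
  ]
}}

```text
time_s: 17.65
position: [0.5173, 0.1951, 0.1154]
tool_rot: [-179.9, 0.0, 97.4]
ft_force: [0.6, -0.0, -1.7]
finger_gap: 0.0329
```

Emit:
{"op": "play_rows", "data": {
  "motion": [
    {"tx":0,"ty":0,"tz":0.001,"ax":0,"ay":0,"az":0},
    {"tx":0,"ty":0,"tz":0.001,"ax":0,"ay":0,"az":0},
    {"tx":0,"ty":0,"tz":0,"ax":0,"ay":0,"az":0}
  ]
}}

```text
time_s: 17.9
position: [0.5175, 0.1952, 0.1136]
tool_rot: [-179.9, 0.0, 97.4]
ft_force: [-0.3, -0.6, -2.0]
finger_gap: 0.0326
```

Emit:
{"op": "play_rows", "data": {
  "motion": [
    {"tx":0,"ty":0,"tz":0.001,"ax":0,"ay":0,"az":0},
    {"tx":0,"ty":0,"tz":0.001,"ax":0,"ay":0,"az":0},
    {"tx":0,"ty":0,"tz":0,"ax":0,"ay":0,"az":0}
  ]
}}

```text
time_s: 18.15
position: [0.5183, 0.1955, 0.1127]
tool_rot: [179.9, -0.0, 97.4]
ft_force: [-1.2, 0.7, 3.6]
finger_gap: 0.0325
```

Emit:
{"op": "play_rows", "data": {
  "motion": [
    {"tx":0,"ty":0,"tz":0.001,"ax":0,"ay":0,"az":0},
    {"tx":0,"ty":0,"tz":0,"ax":0,"ay":0,"az":0},
    {"tx":0,"ty":0,"tz":0,"ax":0,"ay":0,"az":0}
  ]
}}

```text
time_s: 18.4
position: [0.5186, 0.1956, 0.1125]
tool_rot: [179.9, -0.0, 97.4]
ft_force: [-2.0, 0.8, 12.5]
finger_gap: 0.0329
```

Emit:
{"op": "play_rows", "data": {
  "motion": [
    {"tx":0,"ty":0,"tz":0.001,"ax":0,"ay":0,"az":0},
    {"tx":0,"ty":0,"tz":0.001,"ax":0,"ay":0,"az":0},
    {"tx":0,"ty":0,"tz":0,"ax":0,"ay":0,"az":0},
    {"tx":0,"ty":0,"tz":0,"ax":0,"ay":0,"az":0}
  ]
}}

```text
time_s: 18.73
position: [0.5196, 0.1959, 0.1123]
tool_rot: [179.7, -0.1, 97.4]
ft_force: [-4.7, -0.0, 29.5]
finger_gap: 0.0327
```

Run:
```python
from h import *
im=grab('wrist','w12.png');o=env.observe();print(o['time_s'],o['position'],o['tool_rot'],o['ft_force'],o['finger_gap'])
s=grab('scene','s12.png')
cv2.imwrite('pics/c18.png',cv2.resize(im['pixels'][170:340,195:315],None,fx=3.5,fy=3.5,interpolation=cv2.INTER_CUBIC))
u,v=proj(s,[[.5186,.1964,.12]])[0].astype(int)
cv2.imwrite('pics/c19.png',cv2.resize(s['pixels'][v-50:v+70,u-55:u+55],None,fx=5,fy=5,interpolation=cv2.INTER_CUBIC))
```

```text
18.7833 [0.51955539 0.1959026  0.11230931] [ 1.79716820e+02 -5.21398627e-02  9.74475269e+01] [-6.12301506 -0.48797624 29.64336321] 0.03264413227382818
```

View pics/c18.png

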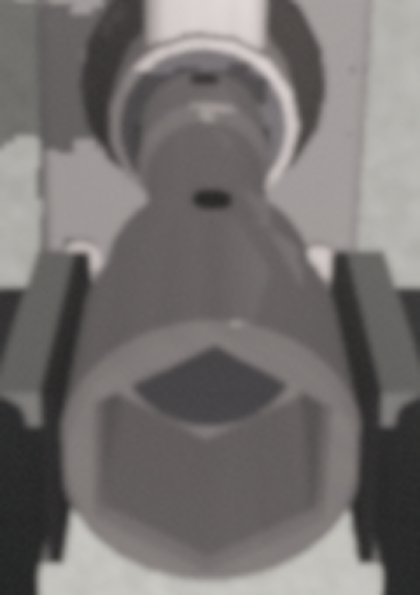

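View pics/c19.png

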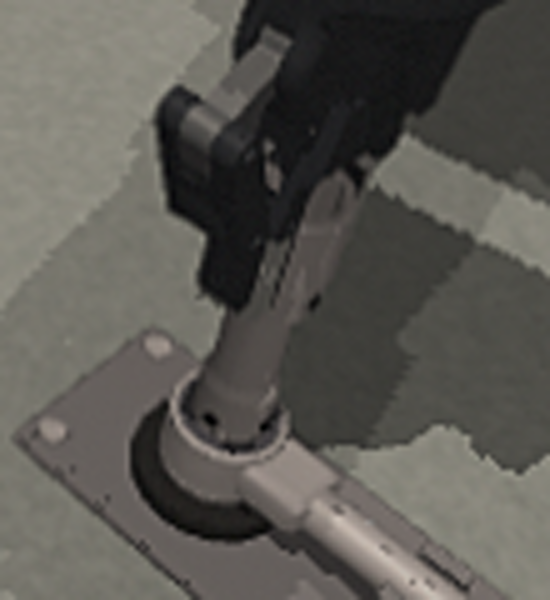

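Emit:
{"op": "play_rows", "data": {
  "motion": [
    {"tx":0,"ty":0,"tz":-0.0015,"ax":0,"ay":0,"az":0},
    {"tx":0,"ty":0,"tz":-0.0015,"ax":0,"ay":0,"az":0},
    {"tx":0,"ty":0,"tz":0,"ax":0,"ay":0,"az":0},
    {"tx":0,"ty":0,"tz":0,"ax":0,"ay":0,"az":0}
  ]
}}

```text
time_s: 19.17
position: [0.5183, 0.1955, 0.1126]
tool_rot: [179.9, -0.0, 97.4]
ft_force: [-0.1, 0.0, 7.4]
finger_gap: 0.0324
```

Emit:
{"op": "play_rows", "data": {
  "claw": 0.06,
  "motion": [
    {"tx":0,"ty":0,"tz":0,"ax":0,"ay":0,"az":0},
    {"tx":0,"ty":0,"tz":0,"ax":0,"ay":0,"az":0},
    {"tx":0,"ty":0,"tz":0,"ax":0,"ay":0,"az":0},
    {"tx":0,"ty":0,"tz":0,"ax":0,"ay":0,"az":0},
    {"tx":0,"ty":0,"tz":0,"ax":0,"ay":0,"az":0}
  ]
}}

```text
time_s: 19.58
position: [0.5177, 0.1952, 0.1119]
tool_rot: [-180.0, 0.0, 97.4]
ft_force: [-0.1, -0.2, 0.1]
finger_gap: 0.0602
```

Emit:
{"op": "play_rows", "data": {
  "motion": [
    {"tx":0,"ty":0,"tz":-0.01,"ax":0,"ay":0,"az":0},
    {"tx":0,"ty":0,"tz":-0.02,"ax":0,"ay":0,"az":0},
    {"tx":0,"ty":0,"tz":-0.03,"ax":0,"ay":0,"az":0},
    {"tx":0,"ty":0,"tz":-0.035,"ax":0,"ay":0,"az":0},
    {"tx":-0.01,"ty":0,"tz":-0.03,"ax":0,"ay":0,"az":0},
    {"tx":-0.025,"ty":0,"tz":0,"ax":0,"ay":0,"az":0},
    {"tx":-0.025,"ty":0,"tz":0,"ax":0,"ay":0,"az":0},
    {"tx":0,"ty":0,"tz":0,"ax":0,"ay":0,"az":0},
    {"tx":0,"ty":0,"tz":0,"ax":0,"ay":0,"az":0}
  ]
}}

```text
time_s: 20.33
position: [0.5257, 0.135, 0.2379]
tool_rot: [180.0, -0.0, 97.3]
ft_force: [0.0, 0.7, -0.7]
finger_gap: 0.0602
```

Run:
```python
from h import *
im=grab('wrist','w13.png');o=env.observe();print(o['time_s'],o['position'],o['tool_rot'],o['ft_force'],o['finger_gap'])
s=grab('scene','s13.png')
u,v=proj(s,[[.5186,.1964,.12]])[0].astype(int)
cv2.imwrite('pics/c20.png',cv2.resize(s['pixels'][v-50:v+70,u-55:u+55],None,fx=5,fy=5,interpolation=cv2.INTER_CUBIC))
print(u-55,v-50, proj(s,[[.5186,.1964,.042],[.5186,.1964,.148]]), proj(im,[[.5187,.1965,.148],[.4890,-.1144,.03]]))
for d in [(.017,0,0),(-.017,0,0),(0,.017,0),(0,-.017,0)]: print(proj(im,np.array([.5187,.1965,.148])+d))
```

```text
20.3833 [0.5256044  0.13576757 0.23759208] [ 1.79979514e+02 -1.47433403e-02  9.73950183e+01] [-0.12992741 -0.19145027 -0.71536305] 0.059647934127563036
318 199 [[363.75483319 281.72267229]
 [377.9428328  236.12346922]] [[255.02448279 112.52136075]
 [202.44217073 343.74162674]]
[[279.46141975 115.74563675]]
[[230.44527964 109.2980528 ]]
[[258.24871821  86.85158283]]
[[251.93910156 137.10551504]]
```

View pics/w13.png

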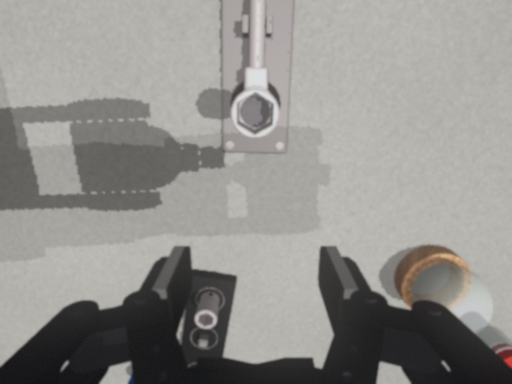

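View pics/c20.png

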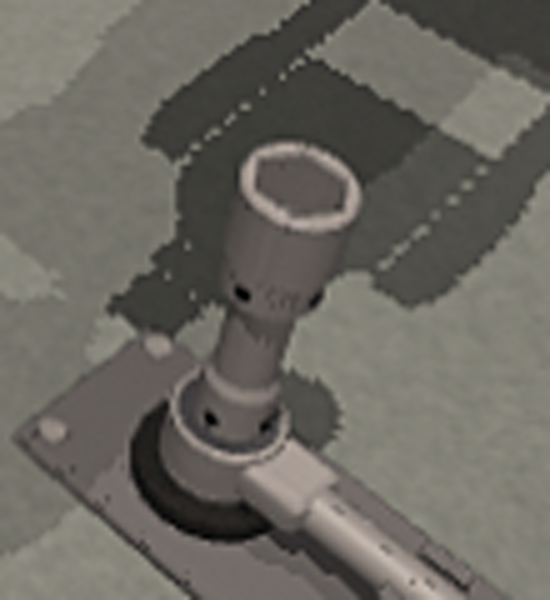

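View pics/s13.png

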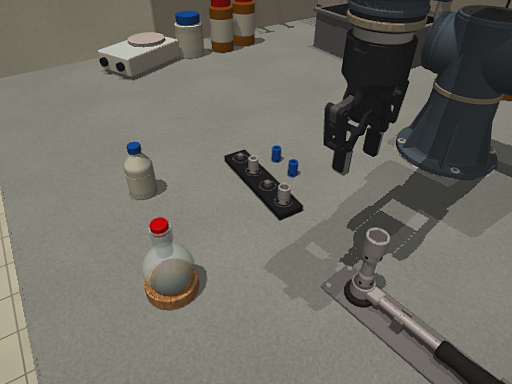

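Run:
```python
from h import *
print(env.hand_in())
```

```text
the job is handed in; nothing more can be done
None
```

I put the extension bar on the wrench's drive and the largest socket on the extension. Each was pushed down to a hard stop at about 30 N, then released, and I handed the job in at about 20 s of the 54 s allowed.

**Heights:** When the parts stopped, the tool stood at 0.067 m for the extension and 0.1125 m for the socket. Both are within about 0.5 mm of the calculated home heights, and neither part slipped in the jaws.

**Position:** After release, the socket's rim was within about 0.5 px of where a fully seated, upright stack should appear, in both the scene and wrist views. That is about 1 mm or less.

**Everything else:** The other two sockets are on their posts. The bottle, flask and blue look-alikes look undisturbed in the last pictures. The gripper was clear of everything.

**Not confirmed:**
- **Spring balls:** I could not see them, so "clicked in" is inferred from the heights and the hard stops. I did no pull test. The sideways push from the wrench ball rose to about 8 N and fell to about 1 N at the stop, but I saw no such clear sign on the socket.
- **Camera disagreement:** The top and wrist cameras differed by 2 to 3 mm on the extension and the large socket. I used the wrist camera's values, and both parts went on with them.

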